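Garlic from the vegetable keeper

ROBOT

A 6-joint arm with a two-finger parallel gripper is mounted at the origin on a cart in front of the work surface, level with it; the furniture and walls round the work are solid. World frame = base frame: x ahead of the robot, y to its left, z up, the work surface at z = 0. Lengths are in m, angles in rad, forces in N, time in s.
With the tool pointing down it reaches from about 0.25 to 0.725 m from the base axis. Payload 4 kg.
Tool frame: the origin (TCP) lies at the centre of the arm's flange, where the gripper is bolted on; the fingertips stand 173 mm ahead of it and the grasp point (between the pads) lies 155 mm ahead of it; z points along the fingers, y is the line along which they close (so a half turn about z gives the same grasp; the last joint's range is limited). The gripper opens to 85 mm and grips with 20 to 120 N. Pads are 22 mm wide; open, the fingers measure 114 mm over their backs; the gripper's body (76 mm by 85 mm) begins 54 mm behind the grasp point. The pads swing forward as they close: fully open they stand 13 mm farther back than shut.
Start: joints at [-1.136, 0.241, 0.005, 1.335, 0, 1.571], TCP at [0.211, -0.453, 0.405] pointing down, gripper open.
Joint ranges: [-2.72, 2.72], [-1.05, 1.87], [-1.09, 1.28], [-1.99, 2.15], [-1.42, 1.44], [-3.14, 3.14]. Speed limits (rad/s): [2.79, 2.79, 3.14, 3.14, 3.14, 3.14].

INTERFACE

Orientations are given as a unit quaternion [w, x, y, z].
In Python, from rig import env gives the robot as it stands. The module is installed in compiled form; this text tells all that it offers.
- The arm moves only by the tool step_arm, never from a script. Its argument "rows" is a list of rows, each an object with "travel": the shift along the tool's x, y, z in mm, a list of three; "twist": the turn about the tool's z in rad. In form: [{"travel": [tx, ty, tz], "twist": twist}, ...]. A call has 1 to 5 rows; each row is the pose to reach, as a shift and turn from the pose commanded when the call began, along the tool's axes at that moment; what a row does not reach only later rows make up. A row lasts 1/10 s, in which the tool goes at most 50 mm and 8.59 degrees, less where a joint would pass 70% of its speed; a pose out of reach is approached as far as the arm can. A call with a gripper value outside its range is refused whole. "claw" is the finger opening in mm, from 0 to 85.4, set as the call begins (left out, the last holds). The fingers move at their own pace and stop on an object; the grip force is fixed at half the most. Time passes only in rows, so rows that repeat a pose let the fingers close. It gives the time, the measured TCP pose, the force, the opening and the grip force at its end, in the units of the state.
- env.get_state(): the state, without advancing time (a new reading comes with each control period).
- env.read_camera(name): name is "scene" or "top"; returns a dict with "image" (420x560x3 uint8, red, green, blue), "z_map" (420x560 float32, m along the optical axis (not along the pixel's ray), 0 where there is no reading), "fov_y" (degrees; the focal length in pixels is half the picture's height over the tangent of half this angle, whatever the lens; pixels are square), "cx", "cy" (the principal point, pixels), "k1" (the pictures are not rectified: a ray, as slopes to the right and down, at radius r is drawn at 1 + k1 r^2 times it, then the intrinsics apply), "rvec" (rotation vector, rad) and "tvec" (3), from world to camera coordinates, as OpenCV has them. Camera axes: x right, y down, z forward; pixel columns grow to the right and rows downward; lengths in m; the calibration is good to about 2 mm. A picture is of the moment at which its call begins.
- env.sign_off(): hands the job in; it is judged then, once.
The state is a dict: "t": time; "q": joint angles; "qd": joint speeds; "tau": joint torques, N m; "tool_pos": TCP position; "ee_rot": TCP orientation; "force": force on the tool from outside, world axes, zero at the start; "ft_torque": the same for the moment, N m; "grip_width": opening from 0.0 (shut) to 1.0 (fully open); "gripper_force": force on a finger pad.
Only numpy, scipy, OpenCV 4.12 (cv2) and the standard library are available. Lean on these libraries where they do the work, as an engineer would, in place of code of your own. Each camera call takes 0.05 s, during which the arm holds its last target. There are 200 camera calls.

TASK

Get the garlic bulb out of the wooden vegetable keeper and set it down on the round rolling board: first stand the shaker and the spice jar from its lid upright on the worktop to one side, turn the brass catch aside and lift the lid out. Leave the potato in the keeper. Then close up again: lid flat in its frame, catch turned back over it, and the shaker and the jar each standing upright on the lid just where it stood before.

Things in the scene. Friction and masses are not known exactly. Their poses are not given: they have to be found in the camera images.
- keeper: Fixed low box of light wood, slatted sides, 148 (x) x 258 (y) mm, origin centre of underside. Inner floor z 10; inside 124 mm along x, wall at y 0 parts it into two compartments 114 mm along y (centres y +-60). Lid lies on a ledge at z 68, inside a lip up to z 76 (inner faces x +-69, y +-124, top chamfered; 2.5 mm play all round). At the back (+x) a block (to x 102) carries the catch.
- lid: Loose lid 133 (x) x 243 (y) x 6 mm, 0.26 kg, flat: wooden plank at its +x side, frame with thin steel rods at its -x side (garlic and potato show through). Origin centre of underside. Wooden bar handle over its middle along its x: 84 mm long, 12 mm thick (y), 14 to 34 mm above the underside. Lies in the keeper's frame, axes along the keeper's, origin at keeper (0, 0, 68 mm); fits either way round.
- catch (a joint): Brass turn catch, upright axis. 0: flag points to keeper -x, 22 mm over the lid (closed; starts at 0 to 0.2). Grows clockwise seen from above to the stop at 1.58, flag to keeper +y (aside). Past 1.25 the lid is free; before that it holds the lid down. Stays where left (friction 0.03 N m).
- catch_grip (a point): On the catch's axis (keeper 89, 0, 89 mm), mid of its raised thumb fin: 28 mm long along the flag, 9 mm thick, z 81 to 97 mm above the worktop. Flag below it: z 77 to 81, 14 mm wide, reaching 45 mm from the axis. Frame turns with the catch: y along the fin, flag towards -y.
- mill: Salt shaker, clear body, grey domed cap, 44 mm across (narrower, 34 mm, above 74 mm), 90 mm high, about 0.1 kg, origin at the centre of its underside. Stands on the lid's plank near one end (either); remember where.
- jar: Spice jar, clear with a label and a broad green cap, 46 mm across, 106 mm high, about 0.11 kg, origin at the centre of its underside. Stands on the lid's plank near the other end.
- garlic: Garlic bulb, pale, 53 mm across (widest 16 to 25 mm above its foot), 53 mm high with a pointed top, 0.03 kg, origin at the centre of its underside. Stands in one of the two compartments (either), towards the grille side; seen between the lid's rods.
- potato: Brown potato, 60 x 79 mm, 48 mm high, origin at the centre of its underside. Lies in the other compartment and stays there.
- board: Fixed round wooden rolling board, 234 mm across, flat top 36 mm above the worktop, origin at the centre of its underside.
Mind the look-alikes: they are no part of the job. Leave any orange or red look-alike of the jar alone.

How it is judged:
On the way, in this order (a step that is already met when the one before it is completed fails the run):
1. shaker and spice jar stand upright and let go on the worktop, off the keeper (height (world z) of each of mill, jar below 0.012 m and angle between each of mill, jar's own z axis and vertical below 0.15 rad and contact force between the fingers and mill below 0.3 N and contact force between the fingers and jar below 0.3 N), for 0.2 s.
2. catch turned aside, clear of the lid (value of joint catch above 1.25 rad), for 0.1 s.
3. lid lifted out of the frame and off the keeper (distance between lid and keeper above 0.15 m), for 0.1 s.
4. garlic set down on the board and let go (horizontal distance between garlic and board below 0.1 m and contact force between garlic and board above 0.05 N and contact force between the fingers and garlic below 0.3 N), for 0.2 s.
5. lid back in its frame (z of lid in the frame of keeper below 0.0705 m and horizontal distance between lid and keeper below 0.008 m and angle between lid's own z axis and vertical below 0.03 rad), for 0.2 s.
6. catch turned back over the lid (value of joint catch below 0.3 rad), for 0.1 s.
At the end, for the whole second after the job is handed in: Garlic at rest on the board (within 100 mm of its centre); lid flat on the ledge in the keeper's frame (within 8 mm); catch closed (below 0.3 rad); shaker and jar upright on the lid, each within 20 mm of its starting point; potato still in the keeper (all of step 5 and horizontal distance between garlic and board below 0.1 m and z of garlic in the frame of board above 0.025 m and contact force between garlic and board above 0.05 N and linear speed of each of garlic, mill, jar below 0.02 m/s and z of lid in the frame of keeper above 0.065 m and value of joint catch below 0.3 rad and distance of each of mill, jar from where it was at the start of the episode below 0.02 m and angle between each of mill, jar's own z axis and vertical below 0.1 rad and contact force between each of mill, jar and lid above 0.1 N and z of potato in the frame of keeper below 0.04 m and horizontal distance between potato and keeper below 0.12 m); the robot touches nothing.
It fails at once if the shaker or the spice jar tipped over (angle between any of mill, jar's own z axis and vertical above 0.7 rad).
It fails at once if the potato taken out of the keeper (z of potato in the frame of keeper above 0.09 m).
It also fails if it takes over 152 s, if anything falls off the work surface, if the arm or the gripper's body presses on something with over 40 N, if the wrist force passes 120 N, or if a joint passes its speed limit or range.

## Working session

There is one attempt and no reset: what is moved stays moved. The work goes in short steps, Python scripts to look and compute and a tool call to move; the robot and the scene stay as the last step left them, time stands still between calls to the robot, and variables do not carry over. Pictures are saved under pics/ and viewed, at most 14 in all, crops included, and the job is handed in when it is done.

Besides the shell and the picture viewer there is one more tool, called after "Emit:" as a command line: name --argument value ..., lists and objects as JSON in quotes. step_arm: Moves the arm, as the interface text tells. Its arguments: {"type":"object","properties":{"rows":{"type":"array"},"claw":{"type":"number"}},"required":["rows"]}

```bash
mkdir -p pics
cat > h.py <<'E'
import numpy as np, cv2
from rig import env
def cam(n):
    c=env.read_camera(n); c['R']=cv2.Rodrigues(np.array(c['rvec'],float))[0]; c['t']=np.array(c['tvec'],float).ravel()
    c['f']=210/np.tan(np.radians(c['fov_y'])/2); return c
def rays(c,uv):
    uv=np.atleast_2d(uv).astype(float); d=(uv-[c['cx'],c['cy']])/c['f']; s=d.copy()
    for _ in range(20): s=d/(1+c['k1']*(s**2).sum(1,keepdims=True))
    return np.c_[s,np.ones(len(s))]
def onplane(c,uv,z):
    r=rays(c,uv)@c['R']; o=-c['R'].T@c['t']; k=(z-o[2])/r[:,2]; return o+r*k[:,None]
def cloud(c):
    v,u=np.mgrid[0:420,0:560]; r=rays(c,np.c_[u.ravel(),v.ravel()])
    p=(r*c['z_map'].reshape(-1,1)-c['t'])@c['R']; p[c['z_map'].ravel()==0]=np.nan
    return p.reshape(420,560,3)
def save(c,n,crop=None,s=1):
    im=c['image'][...,::-1]
    if crop: x0,y0,x1,y1=crop; im=im[y0:y1,x0:x1]
    cv2.imwrite('pics/'+n,cv2.resize(im,None,fx=s,fy=s,interpolation=cv2.INTER_CUBIC))
E
python3 - <<'E'
from h import *
for n in('scene','top'):
    c=cam(n); save(c,n+'0.png',s=1.4); print(n,c['fov_y'],c['k1'],-c['R'].T@c['t'],c['R'][2])
    np.savez(n+'0.npz',**{k:c[k] for k in c})
print(env.get_state())
E
```

```text
scene 47.0502290051882 -0.015978680579899103 [0.27764221 0.50924544 0.87242927] [ 0.30068    -0.58413583 -0.75390773]
top 49.64732790183838 -0.06446102730711938 [ 0.38458575 -0.12850804  1.19127279] [ 1.99096245e-01  6.65824430e-04 -9.79979715e-01]
{'t': 0.1, 'q': array([-1.13601273e+00,  2.41292519e-01,  3.88963925e-03,  1.33520546e+00,
       -9.49116638e-06,  1.57078906e+00]), 'qd': array([-0.00198335, -0.00225935,  0.00289145, -0.00010551, -0.00263973,
       -0.00020946]), 'tau': array([-1.16236817e-03, -3.73137438e+01,  2.53010792e+01,  1.08570783e-02,
       -1.20447621e-04,  3.32722244e-06]), 'tool_pos': array([ 0.21050559, -0.45326503,  0.40393594]), 'ee_rot': array([-8.83658557e-04,  9.76462132e-01,  2.15687007e-01, -2.00041209e-04]), 'force': array([0.3425318 , 0.08710164, 0.17494516]), 'ft_torque': array([ 0.02108349,  0.00213534, -0.002747  ]), 'gripper_force': 0.0, 'grip_width': 1.0046603068497224}
```

View pics/scene0.png

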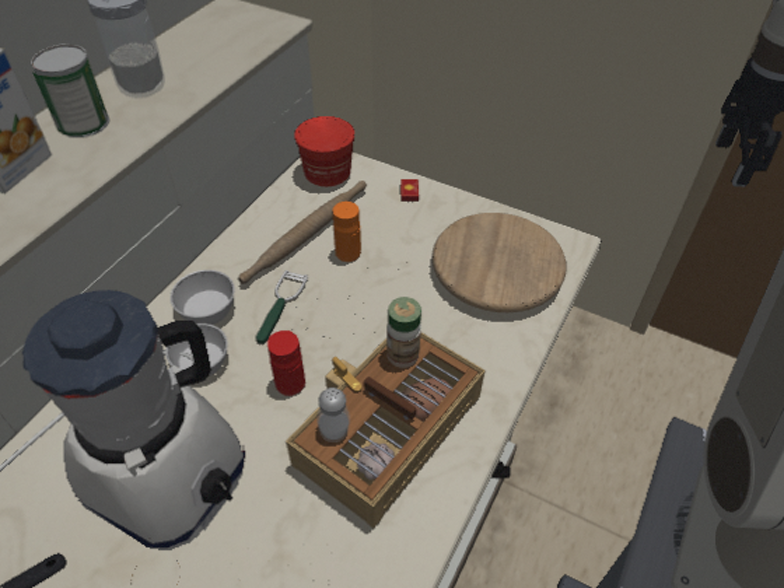

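View pics/top0.png

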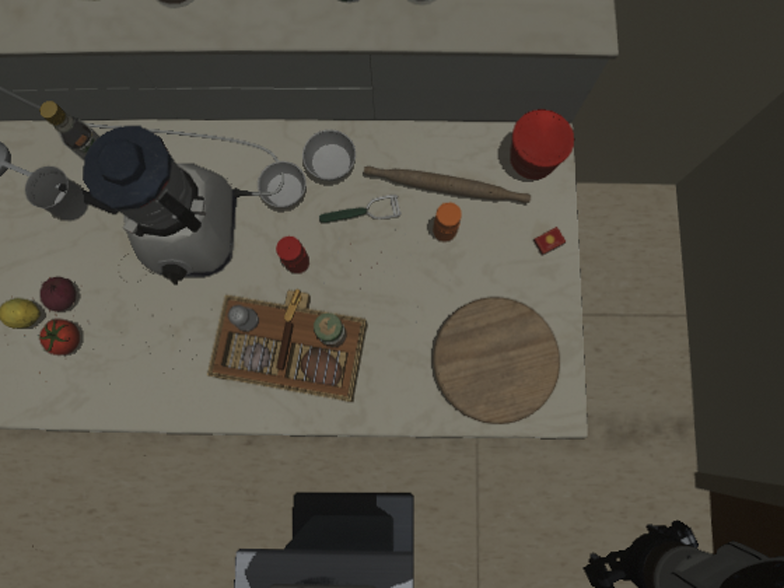

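The garlic is in the left (+y) compartment (top px ~(184,253)), the shaker at the +y end and the jar at the -y end. The board is at the right (~(354,257)), and the catch is slightly off its closed position.

```bash
python3 - <<'E'
from h import *
L=lambda n:{k:v for k,v in np.load(n+'0.npz').items()}
T,S=L('top'),L('scene')
cor=np.array([[226,297],[366,321],[352,400],[209,375]])/1.4
print('cor',onplane(T,cor,.076))
P=cloud(T)
def clus(P,zlo,zhi,box):
    m=(P[...,2]>zlo)&(P[...,2]<zhi)&(P[...,0]>box[0])&(P[...,0]<box[1])&(P[...,1]>box[2])&(P[...,1]<box[3]); return P[m]
B=(.25,.55,-.12,.25)
for nm,c in(('T',T),('S',S)):
    P=cloud(c)
    k=clus(P,.060,.082,B); r=cv2.minAreaRect((k[:,:2]*1000).astype(np.float32)); print(nm,'keeper',len(k),r,cv2.boxPoints(r))
    print(' table z',np.nanmedian(clus(P,-.02,.02,(.3,.5,-.2,-.1))[:,2]))
    b=clus(P,.028,.045,(.2,.6,-.5,-.15)); print(' board',cv2.minEnclosingCircle((b[:,:2]*1000).astype(np.float32)),np.median(b[:,2]))
    for q,(zl,zh,bx) in dict(jar=(.155,.2,(.3,.55,-.1,.06)),mill=(.148,.185,(.3,.55,.08,.25))).items():
        a=clus(P,zl,zh,bx)
        if len(a)>5: print(' ',q,len(a),cv2.minEnclosingCircle((a[:,:2]*1000).astype(np.float32)),a[:,2].max())
# heights of everything else
P=cloud(T)
for u,v in((290,250),(448,215),(345,215),(283,187),(450,185),(298,296),(292,305)):
    print((u,v),P[int(v/1.4),int(u/1.4)].round(3))
E
python3 - <<'E'
import sys; sys.path.insert(0,'.')
import os; os.chdir('.')
from h import *
c={k:v for k,v in np.load('top0.npz').items()}; save(c,'topc.png',(140,195,275,295),5.5)
E
```

```text
cor [[ 0.5971946   0.1809379   0.076     ]
 [ 0.55686155 -0.07152676  0.076     ]
 [ 0.41802557 -0.05013751  0.076     ]
 [ 0.45748355  0.20224802  0.076     ]]
T keeper 2563 ((502.6496887207031, 69.44685363769531), (258.441650390625, 132.02593994140625), 80.98046875) [[417.1949   -47.827217]
 [547.5883   -68.52508 ]
 [588.1045   186.72092 ]
 [457.71106  207.4188  ]]
 table z -0.0006172773751721074
 board ((497.2611999511719, -308.6830139160156), 116.22665405273438) 0.0352540919443774
  jar 327 ((531.1104736328125, -14.571767807006836), 22.873010635375977) 0.1841628979678565
  mill 78 ((549.813232421875, 139.50961303710938), 16.742069244384766) 0.16594537674737686
S keeper 4113 ((497.5104064941406, 71.12200164794922), (261.1452941894531, 124.98014068603516), 80.8255844116211) [[415.0012   -47.816856]
 [538.3825   -67.74374 ]
 [580.01965  190.06085 ]
 [456.6383   209.98773 ]]
 table z 0.00024005673227293982
 board ((496.24603271484375, -306.83770751953125), 117.2798843383789) 0.0363825215099456
  jar 493 ((530.6273193359375, -13.035430908203125), 24.41060447692871) 0.18360112674011303
  mill 139 ((547.136962890625, 140.61666870117188), 15.072081565856934) 0.1644858960186557
(290, 250) [0.679 0.065 0.105]
(448, 215) [ 0.748 -0.216  0.105]
(345, 215) [ 0.776 -0.022  0.013]
(283, 187) [ 0.838  0.104 -0.001]
(450, 185) [ 0.832 -0.225  0.029]
(298, 296) [0.598 0.051 0.093]
(292, 305) [0.585 0.062 0.082]
```

View pics/topc.png

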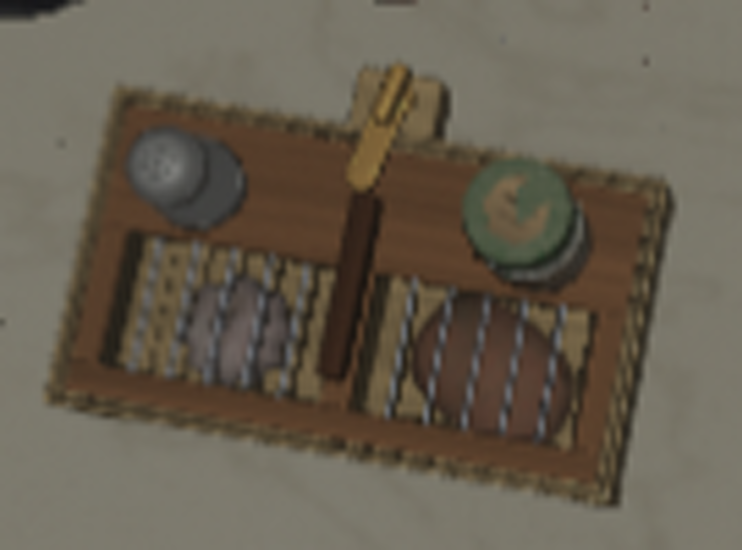

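The shaker cap is at top px ~(170,225), the jar cap at ~(234,233), the handle centre at ~(203,247), the garlic at ~(184,255), and the catch fin at ~(211,212). The box limit in my script clipped the keeper, so I'll redo the fit.

```bash
cat > k.py <<'E'
from h import *
L=lambda n:{k:v for k,v in np.load(n+'0.npz').items()}
T,S=L('top'),L('scene')
th=-.1585; R2=np.array([[np.cos(th),-np.sin(th)],[np.sin(th),np.cos(th)]])
for nm,c in(('T',T),('S',S)):
    P=cloud(c).reshape(-1,3); m=(P[:,2]>.070)&(P[:,2]<.081)&(P[:,0]>.35)&(P[:,0]<.66)&(P[:,1]>-.12)&(P[:,1]<.26)
    k=P[m]; l=k[:,:2]@R2
    # extents by strips
    q=np.r_[np.median(l[:,0]),np.median(l[:,1])]
    l0=np.array([.505,.067])@R2
    d=l-l0
    def ed(a,lo,hi,b):
        v=d[(d[:,b]>lo)&(d[:,b]<hi)][:,a]; return np.percentile(v,[.5,99.5]).round(4)
    print(nm,'x ext',ed(0,.04,.11,1),ed(0,-.11,-.04,1),'y ext',ed(1,-.06,-.02,0),ed(1,0.02,.06,0))
    hz=cloud(c).reshape(-1,3); hh=hz[(hz[:,2]>.096)&(hz[:,2]<.108)]; dd=hh[:,:2]@R2-l0
    s=(abs(dd[:,0])<.055)&(abs(dd[:,1])<.02); dd=dd[s]; print(' handle',len(dd),np.percentile(dd,[2,98],axis=0).round(4).tolist(),np.median(dd,axis=0))
    f=hz[(hz[:,2]>.084)&(hz[:,2]<.102)]; dd=f[:,:2]@R2-l0; s=(dd[:,0]>.068)&(dd[:,0]<.12)&(abs(dd[:,1])<.03); dd=dd[s]; print(' fin',len(dd),np.percentile(dd,[3,97],axis=0).round(4).tolist(),dd.mean(0))
cor=np.array([[120,88],[670,182],[611,497],[48,396]])/5.5+[140,195]
w=onplane(T,cor,.076)[:,:2]; print('cor local',((w@R2)-l0).round(4).tolist())
hp=onplane(T,np.array([[370,195],[330,375]])/5.5+[140,195],.102)[:,:2]; print('handle ends',((hp@R2)-l0).round(4).tolist())
E
python3 k.py
```

```text
T x ext [-0.0685  0.077 ] [-0.0685  0.0773] y ext [-0.1263  0.1304] [-0.1267  0.1313]
 handle 174 [[-0.0344, -0.0037], [0.044, 0.0081]] [0.00403346 0.00167501]
 fin 51 [[0.0777, -0.0039], [0.1044, 0.0094]] [0.09115833 0.00168042]
S x ext [-0.0698  0.0781] [-0.0701  0.0773] y ext [-0.1246  0.1328] [-0.1246  0.1322]
 handle 277 [[-0.0358, -0.0023], [0.043, 0.0104]] [0.00290094 0.00518431]
 fin 82 [[0.0794, -0.0009], [0.1046, 0.009]] [0.0913429  0.00475451]
cor local [[0.0761, 0.1267], [0.0762, -0.129], [-0.0667, -0.1284], [-0.0665, 0.1279]]
handle ends [[0.0441, -0.0014], [-0.0366, -0.0001]]
```

```bash
cat > p.py <<'E'
from h import *
import sys
def pose():
    s=env.get_state(); w,x,y,z=s['ee_rot']; psi=np.arctan2(2*(x*y+w*z),1-2*(y*y+z*z)); return np.array(s['tool_pos']),psi,s
def plan(*wps):
    """waypoints (x,y,z,psi) world m, TCP, from the measured pose"""
    p,psi,s=pose(); print('at',p.round(4),'psi',round(psi,3),'q',s['q'].round(2),'t',round(s['t'],1),'g',round(s['grip_width'],2))
    for w in wps:
        d=np.array(w[:3])-p; dp=(w[3]-psi+np.pi)%(2*np.pi)-np.pi
        X=np.array([np.cos(psi),np.sin(psi),0]);Y=np.array([np.sin(psi),-np.cos(psi),0])
        t=np.round(np.array([d@X,d@Y,-d[2]])*1000); tw=round(-dp,2)
        print('->',w,'travel',t.astype(int).tolist(),'twist',tw,'|%d mm|'%np.linalg.norm(t))
        p=p+(t[0]*X+t[1]*Y)/1000-[0,0,t[2]/1000]; psi=psi-tw
E
python3 - <<'E'
from p import *
plan((.37,-.235,.404,.435),(.531,-.0135,.404,.435),(.531,-.0135,.295,.435))
T={k:v for k,v in np.load('top0.npz').items()}
print('front edge/tomato/lemon/blender front',onplane(T,np.array([[100,428],[60,355],[20,325],[175,283]])/1.4,0).round(3).tolist())
E
```

```text
at [ 0.2105 -0.4533  0.4039] psi 0.435 q [-1.14  0.24  0.    1.34 -0.    1.57] t 0.1 g 1.0
-> (0.37, -0.235, 0.404, 0.435) travel [237, -131, 0] twist -0.0 |270 mm|
-> (0.531, -0.0135, 0.404, 0.435) travel [239, -133, 0] twist -0.0 |273 mm|
-> (0.531, -0.0135, 0.295, 0.435) travel [0, 0, 109] twist -0.0 |109 mm|
front edge/tomato/lemon/blender front [[0.36, 0.424, 0.0], [0.495, 0.516, 0.0], [0.551, 0.604, 0.0], [0.638, 0.303, 0.0]]
```

Emit:
step_arm --rows '[{"travel": [48, -26, 0], "twist": 0}, {"travel": [92, -51, 0], "twist": 0}, {"travel": [136, -75, 0], "twist": 0}, {"travel": [180, -100, 0], "twist": 0}, {"travel": [210, -116, 0], "twist": 0}]' --claw 85

```text
t: 0.6
tool_pos: [0.3529, -0.2576, 0.4044]
ee_rot: [-0.0, 0.976, 0.216, -0.0]
force: [0.7, -0.4, -0.3]
grip_width: 0.997
gripper_force: 0.0
```

Emit:
step_arm --rows '[{"travel": [44, -24, 0], "twist": 0}, {"travel": [88, -49, 0], "twist": 0}, {"travel": [132, -73, 0], "twist": 0}, {"travel": [170, -95, 0], "twist": 0}, {"travel": [200, -111, 0], "twist": 0}]'

```text
t: 1.1
tool_pos: [0.4878, -0.0724, 0.4043]
ee_rot: [-0.0, 0.976, 0.217, -0.0]
force: [-0.3, 0.9, -0.5]
grip_width: 0.994
gripper_force: 0.0
```

Run:
```python
from p import *
plan((.531,-.0135,.404,.435),(.531,-.0135,.295,.435))
```

```text
at [ 0.4878 -0.0724  0.4043] psi 0.437 q [-0.15  0.23 -0.01  1.33  0.    2.56] t 1.1 g 0.99
-> (0.531, -0.0135, 0.404, 0.435) travel [64, -35, 0] twist 0.0 |72 mm|
-> (0.531, -0.0135, 0.295, 0.435) travel [0, 0, 109] twist 0.0 |109 mm|
```

Emit:
step_arm --rows '[{"travel": [38, -21, 0], "twist": 0}, {"travel": [64, -35, 0], "twist": 0}, {"travel": [64, -35, 30], "twist": 0}, {"travel": [64, -35, 60], "twist": 0}, {"travel": [64, -35, 85], "twist": 0}]'

```text
t: 1.6
tool_pos: [0.5298, -0.0156, 0.3176]
ee_rot: [-0.0, 0.976, 0.216, -0.001]
force: [0.7, -0.8, -0.9]
grip_width: 0.992
gripper_force: 0.0
```

Emit:
step_arm --rows '[{"travel": [0, 0, 12], "twist": 0}, {"travel": [0, 0, 24], "twist": 0}, {"travel": [0, 0, 24], "twist": 0}]'

```text
t: 1.9
tool_pos: [0.5297, -0.0163, 0.2945]
ee_rot: [-0.0, 0.976, 0.216, -0.001]
force: [-0.6, 0.2, 0.2]
grip_width: 0.995
gripper_force: 0.0
```

Emit:
step_arm --rows '[{"travel": [0, 0, 0], "twist": 0}, {"travel": [0, 0, 0], "twist": 0}, {"travel": [0, 0, 0], "twist": 0}, {"travel": [0, 0, 0], "twist": 0}, {"travel": [0, 0, 0], "twist": 0}]' --claw 38

```text
t: 2.4
tool_pos: [0.5306, -0.0162, 0.2971]
ee_rot: [0.0, 0.976, 0.216, 0.001]
force: [-0.7, 0.4, 6.1]
grip_width: 0.516
gripper_force: 56.4
```

Emit:
step_arm --rows '[{"travel": [0, 0, 0], "twist": 0}, {"travel": [0, 0, 0], "twist": 0}, {"travel": [0, 0, 0], "twist": 0}]'

```text
t: 2.7
tool_pos: [0.5306, -0.0162, 0.2971]
ee_rot: [0.0, 0.976, 0.216, 0.001]
force: [-1.4, 0.3, 7.5]
grip_width: 0.519
gripper_force: 56.4
```

Run:
```python
from p import *
plan((.531,-.0162,.345,.435),(.40,-.15,.345,.435),(.4,-.15,.225,.435))
```

```text
at [ 0.5306 -0.0162  0.2971] psi 0.435 q [-0.03  0.37 -0.1   1.09 -0.    2.68] t 2.7 g 0.52
-> (0.531, -0.0162, 0.345, 0.435) travel [0, 0, -48] twist -0.0 |48 mm|
-> (0.4, -0.15, 0.345, 0.435) travel [-175, 66, 0] twist -0.0 |187 mm|
-> (0.4, -0.15, 0.225, 0.435) travel [0, 0, 120] twist -0.0 |120 mm|
```

Emit:
step_arm --rows '[{"travel": [0, 0, -15], "twist": 0}, {"travel": [0, 0, -35], "twist": 0}, {"travel": [0, 0, -50], "twist": 0}, {"travel": [-25, 9, -50], "twist": 0}, {"travel": [-55, 21, -50], "twist": 0}]'

```text
t: 3.2
tool_pos: [0.4892, -0.0582, 0.3459]
ee_rot: [0.0, 0.976, 0.217, 0.001]
force: [0.0, -0.8, -1.2]
grip_width: 0.516
gripper_force: 56.9
```

Emit:
step_arm --rows '[{"travel": [-35, 13, 0], "twist": 0}, {"travel": [-70, 26, 0], "twist": 0}, {"travel": [-100, 38, 0], "twist": 0}, {"travel": [-120, 45, 0], "twist": 0}, {"travel": [-120, 45, 15], "twist": 0}]'

```text
t: 3.7
tool_pos: [0.398, -0.1514, 0.332]
ee_rot: [0.001, 0.977, 0.214, 0.001]
force: [0.5, 0.1, 0.0]
grip_width: 0.513
gripper_force: 57.0
```

Emit:
step_arm --rows '[{"travel": [0, 0, 30], "twist": 0}, {"travel": [0, 0, 60], "twist": 0}, {"travel": [0, 0, 85], "twist": 0}, {"travel": [0, 0, 95], "twist": 0}, {"travel": [0, 0, 98], "twist": 0}]'

```text
t: 4.2
tool_pos: [0.3987, -0.1496, 0.2317]
ee_rot: [-0.001, 0.976, 0.216, -0.001]
force: [0.8, 0.3, -0.5]
grip_width: 0.517
gripper_force: 56.9
```

Emit:
step_arm --rows '[{"travel": [0, 0, 3], "twist": 0}, {"travel": [0, 0, 6], "twist": 0}, {"travel": [0, 0, 6], "twist": 0}]'

```text
t: 4.5
tool_pos: [0.3996, -0.1499, 0.2273]
ee_rot: [0.0, 0.976, 0.216, 0.001]
force: [0.0, 0.3, -1.2]
grip_width: 0.518
gripper_force: 57.0
```

Emit:
step_arm --rows '[{"travel": [0, 0, 1.5], "twist": 0}, {"travel": [0, 0, 3], "twist": 0}, {"travel": [0, 0, 3], "twist": 0}]'

```text
t: 4.8
tool_pos: [0.3992, -0.1498, 0.2238]
ee_rot: [0.0, 0.976, 0.216, 0.0]
force: [0.6, -0.1, -1.1]
grip_width: 0.514
gripper_force: 56.9
```

Emit:
step_arm --rows '[{"travel": [0, 0, 1], "twist": 0}, {"travel": [0, 0, 1], "twist": 0}]'

```text
t: 5.0
tool_pos: [0.3993, -0.1498, 0.2231]
ee_rot: [0.0, 0.976, 0.216, 0.0]
force: [-1.2, 0.2, 3.6]
grip_width: 0.515
gripper_force: 57.4
```

Emit:
step_arm --rows '[{"travel": [0, 0, 0], "twist": 0}, {"travel": [0, 0, 0], "twist": 0}, {"travel": [0, 0, 0], "twist": 0}, {"travel": [0, 0, -25], "twist": 0}, {"travel": [0, 0, -60], "twist": 0}]' --claw 85

```text
t: 5.5
tool_pos: [0.3982, -0.1494, 0.2816]
ee_rot: [-0.001, 0.976, 0.216, -0.002]
force: [1.4, -0.5, -0.5]
grip_width: 0.996
gripper_force: 0.0
```

Emit:
step_arm --rows '[{"travel": [0, 0, -40], "twist": 0}, {"travel": [0, 0, -80], "twist": 0}, {"travel": [0, 0, -110], "twist": 0}, {"travel": [0, 0, -115], "twist": -0.1}, {"travel": [0, 0, -115], "twist": -0.2}]'

```text
t: 6.0
tool_pos: [0.3997, -0.1499, 0.3996]
ee_rot: [0.001, 0.949, 0.314, 0.002]
force: [-0.4, -1.0, -0.8]
grip_width: 0.991
gripper_force: 0.0
```

Run:
```python
from p import *
plan((.48,.0,.40,.9),(.5485,.140,.40,1.2),(.5485,.140,.281,1.2))
```

```text
at [ 0.3997 -0.1499  0.3996] psi 0.639 q [-0.36  0.1  -0.18  1.29 -0.    2.14] t 6.0 g 0.99
-> (0.48, 0.0, 0.4, 0.9) travel [154, -72, 0] twist -0.26 |170 mm|
-> (0.5485, 0.14, 0.4, 1.2) travel [152, -34, 0] twist -0.3 |155 mm|
-> (0.5485, 0.14, 0.281, 1.2) travel [0, 0, 119] twist -0.0 |119 mm|
```

Emit:
step_arm --rows '[{"travel": [38, -18, 0], "twist": -0.06}, {"travel": [76, -36, 0], "twist": -0.12}, {"travel": [114, -54, 0], "twist": -0.18}, {"travel": [154, -72, 0], "twist": -0.26}, {"travel": [154, -72, 0], "twist": -0.26}]'

```text
t: 6.5
tool_pos: [0.4824, 0.0032, 0.3973]
ee_rot: [-0.0, 0.9, 0.436, 0.001]
force: [-0.2, 0.5, -1.1]
grip_width: 0.993
gripper_force: 0.0
```

Emit:
step_arm --rows '[{"travel": [38, -9, 0], "twist": -0.08}, {"travel": [76, -17, 0], "twist": -0.15}, {"travel": [114, -26, 0], "twist": -0.23}, {"travel": [152, -34, 0], "twist": -0.3}, {"travel": [152, -34, 0], "twist": -0.3}]'

```text
t: 7.0
tool_pos: [0.5504, 0.1424, 0.3967]
ee_rot: [-0.0, 0.826, 0.564, 0.0]
force: [-1.1, -0.8, -0.0]
grip_width: 0.995
gripper_force: 0.0
```

Emit:
step_arm --rows '[{"travel": [0, 0, 35], "twist": 0}, {"travel": [0, 0, 70], "twist": 0}, {"travel": [0, 0, 100], "twist": 0}, {"travel": [0, 0, 119], "twist": 0}, {"travel": [0, 0, 119], "twist": 0}]'

```text
t: 7.5
tool_pos: [0.5473, 0.1379, 0.2753]
ee_rot: [-0.001, 0.827, 0.562, -0.004]
force: [0.1, -0.1, 0.7]
grip_width: 0.995
gripper_force: 0.0
```

Emit:
step_arm --rows '[{"travel": [0, 0, 0], "twist": 0}, {"travel": [0, 0, 0], "twist": 0}, {"travel": [0, 0, 0], "twist": 0}, {"travel": [0, 0, 0], "twist": 0}, {"travel": [0, 0, 0], "twist": 0}]' --claw 36

```text
t: 8.0
tool_pos: [0.55, 0.1395, 0.2811]
ee_rot: [0.001, 0.827, 0.562, 0.002]
force: [-0.3, -1.1, 4.4]
grip_width: 0.435
gripper_force: 51.7
```

Emit:
step_arm --rows '[{"travel": [0, 0, 0], "twist": 0}, {"travel": [0, 0, 0], "twist": 0}]'

```text
t: 8.2
tool_pos: [0.55, 0.1395, 0.2811]
ee_rot: [0.001, 0.827, 0.562, 0.002]
force: [-0.0, -0.2, 5.4]
grip_width: 0.433
gripper_force: 51.7
```

Run:
```python
from p import *
plan((.5485,.14,.36,1.2),(.60,0,.36,1.2),(.60,-.15,.36,1.2),(.6,-.15,.21,1.2))
```

```text
at [0.55   0.1395 0.2811] psi 1.195 q [ 0.25  0.45 -0.03  1.09 -0.    2.2 ] t 8.2 g 0.43
-> (0.5485, 0.14, 0.36, 1.2) travel [0, -2, -79] twist -0.01 |79 mm|
-> (0.6, 0, 0.36, 1.2) travel [-112, 99, 0] twist 0.0 |149 mm|
-> (0.6, -0.15, 0.36, 1.2) travel [-140, 53, 0] twist 0.0 |149 mm|
-> (0.6, -0.15, 0.21, 1.2) travel [0, 0, 150] twist 0.0 |150 mm|
```

Emit:
step_arm --rows '[{"travel": [0, 0, -15], "twist": 0}, {"travel": [0, 0, -35], "twist": 0}, {"travel": [0, 0, -60], "twist": 0}, {"travel": [0, 0, -80], "twist": 0}, {"travel": [0, 0, -80], "twist": 0}]'

```text
t: 8.7
tool_pos: [0.55, 0.1397, 0.3624]
ee_rot: [0.001, 0.827, 0.563, 0.003]
force: [0.1, 0.2, -0.6]
grip_width: 0.435
gripper_force: 51.1
```

Run:
```python
from h import *
c=cam('scene'); save(c,'s1.png',(180,200,380,380),3)
```

```text
(no output)
```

View pics/s1.png

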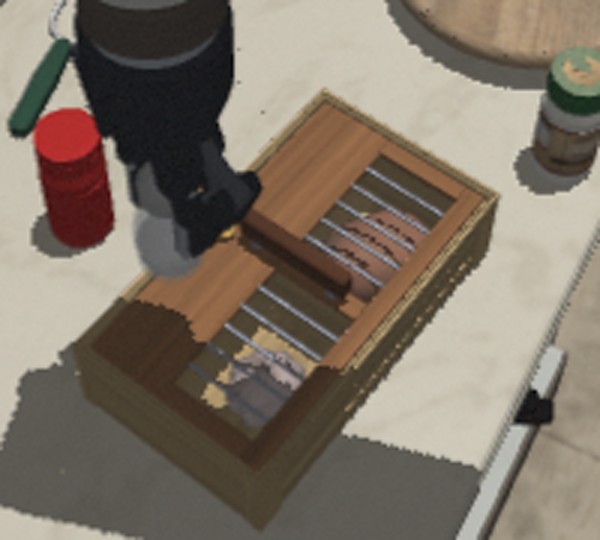

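The lift shows the jar standing at crop (575,110) and the shaker held upright at crop (160,240). I'll carry it over.

Emit:
step_arm --rows '[{"travel": [-20, 18, 0], "twist": 0}, {"travel": [-50, 44, 0], "twist": 0}, {"travel": [-82, 72, 0], "twist": 0}, {"travel": [-112, 99, 0], "twist": 0}, {"travel": [-140, 110, 0], "twist": 0}]'

```text
t: 9.25
tool_pos: [0.6007, -0.0334, 0.3565]
ee_rot: [-0.0, 0.827, 0.562, -0.001]
force: [-0.7, -0.3, -1.3]
grip_width: 0.43
gripper_force: 51.1
```

Emit:
step_arm --rows '[{"travel": [-37, 14, 0], "twist": 0}, {"travel": [-72, 27, 0], "twist": 0}, {"travel": [-100, 37, 0], "twist": 0}, {"travel": [-112, 42, 0], "twist": 0}, {"travel": [-112, 42, 15], "twist": 0}]'

```text
t: 9.75
tool_pos: [0.5982, -0.1529, 0.3442]
ee_rot: [0.001, 0.828, 0.561, 0.001]
force: [0.5, 0.1, -1.2]
grip_width: 0.431
gripper_force: 51.1
```

Emit:
step_arm --rows '[{"travel": [0, 0, 35], "twist": 0}, {"travel": [0, 0, 70], "twist": 0}, {"travel": [0, 0, 100], "twist": 0}, {"travel": [0, 0, 120], "twist": 0}, {"travel": [0, 0, 130], "twist": 0}]'

```text
t: 10.25
tool_pos: [0.5965, -0.1497, 0.2099]
ee_rot: [-0.003, 0.827, 0.563, -0.002]
force: [0.3, -0.2, -1.7]
grip_width: 0.433
gripper_force: 51.1
```

Emit:
step_arm --rows '[{"travel": [0, 0, 2], "twist": 0}, {"travel": [0, 0, 4], "twist": 0}, {"travel": [0, 0, 4], "twist": 0}]'

```text
t: 10.55
tool_pos: [0.5985, -0.1508, 0.2108]
ee_rot: [0.001, 0.827, 0.563, 0.001]
force: [-0.4, -0.1, -1.5]
grip_width: 0.439
gripper_force: 51.1
```

Emit:
step_arm --rows '[{"travel": [0, 0, 1.5], "twist": 0}, {"travel": [0, 0, 3], "twist": 0}, {"travel": [0, 0, 3], "twist": 0}]'

```text
t: 10.85
tool_pos: [0.5982, -0.1509, 0.2072]
ee_rot: [0.0, 0.827, 0.562, 0.0]
force: [-0.5, -0.2, -1.2]
grip_width: 0.434
gripper_force: 51.2
```

Emit:
step_arm --rows '[{"travel": [0, 0, 1], "twist": 0}, {"travel": [0, 0, 1], "twist": 0}]'

```text
t: 11.05
tool_pos: [0.5982, -0.1508, 0.2071]
ee_rot: [0.0, 0.827, 0.563, 0.001]
force: [-1.2, 1.1, 5.3]
grip_width: 0.434
gripper_force: 52.1
```

Emit:
step_arm --rows '[{"travel": [0, 0, 0], "twist": 0}, {"travel": [0, 0, 0], "twist": 0}, {"travel": [0, 0, 0], "twist": 0}, {"travel": [0, 0, -25], "twist": 0}, {"travel": [0, 0, -60], "twist": 0}]' --claw 85

```text
t: 11.55
tool_pos: [0.5968, -0.1506, 0.2635]
ee_rot: [-0.002, 0.827, 0.562, -0.002]
force: [0.7, -0.2, 0.3]
grip_width: 0.995
gripper_force: 0.0
```

Emit:
step_arm --rows '[{"travel": [0, 0, -40], "twist": 0}, {"travel": [0, 0, -80], "twist": 0}, {"travel": [0, 0, -110], "twist": -0.1}, {"travel": [0, 0, -115], "twist": -0.22}, {"travel": [0, 0, -115], "twist": -0.34}]' --claw 45

```text
t: 12.05
tool_pos: [0.5984, -0.151, 0.3831]
ee_rot: [0.002, 0.718, 0.696, 0.001]
force: [0.0, -0.2, -0.0]
grip_width: 0.525
gripper_force: 0.0
```

Run:
```python
from p import *
plan((.6,-.05,.38,2.18),(.597,.0555,.36,2.88),(.597,.0555,.258,2.88))
```

```text
at [ 0.5984 -0.151   0.3831] psi 1.54 q [-0.25  0.48  0.3   1.39  0.    1.35] t 12.1 g 0.53
-> (0.6, -0.05, 0.38, 2.18) travel [101, -2, 3] twist -0.64 |101 mm|
-> (0.597, 0.0555, 0.36, 2.88) travel [88, 58, 20] twist -0.7 |107 mm|
-> (0.597, 0.0555, 0.258, 2.88) travel [0, 0, 102] twist -0.0 |102 mm|
```

Emit:
step_arm --rows '[{"travel": [25, 0, 0], "twist": -0.13}, {"travel": [50, -1, 1], "twist": -0.26}, {"travel": [75, -2, 2], "twist": -0.39}, {"travel": [101, -2, 3], "twist": -0.52}, {"travel": [101, -2, 3], "twist": -0.64}]'

```text
t: 12.55
tool_pos: [0.5996, -0.0469, 0.3774]
ee_rot: [-0.001, 0.461, 0.888, 0.0]
force: [0.3, -0.3, 0.1]
grip_width: 0.526
gripper_force: 0.0
```

Emit:
step_arm --rows '[{"travel": [22, 14, 5], "twist": -0.14}, {"travel": [44, 29, 10], "twist": -0.28}, {"travel": [66, 43, 15], "twist": -0.42}, {"travel": [88, 58, 20], "twist": -0.56}, {"travel": [88, 58, 20], "twist": -0.7}]'

```text
t: 13.05
tool_pos: [0.5969, 0.0586, 0.3565]
ee_rot: [-0.001, 0.128, 0.992, 0.0]
force: [0.5, -0.2, -0.5]
grip_width: 0.528
gripper_force: 0.0
```

Emit:
step_arm --rows '[{"travel": [0, 0, 15], "twist": 0}, {"travel": [0, 0, 30], "twist": 0}, {"travel": [0, 0, 30], "twist": 0}]'

```text
t: 13.35
tool_pos: [0.5965, 0.0556, 0.3252]
ee_rot: [-0.002, 0.133, 0.991, -0.001]
force: [-0.3, 0.4, 0.5]
grip_width: 0.526
gripper_force: 0.0
```

Run:
```python
from p import *
plan((.597,.0555,.258,2.88))
c=cam('scene'); save(c,'s2.png',(200,220,330,320),5.5)
```

```text
at [0.5965 0.0556 0.3252] psi 2.875 q [0.09 0.48 0.14 1.24 0.   0.36] t 13.3 g 0.53
-> (0.597, 0.0555, 0.258, 2.88) travel [-1, 0, 67] twist -0.0 |67 mm|
```

View pics/s2.png

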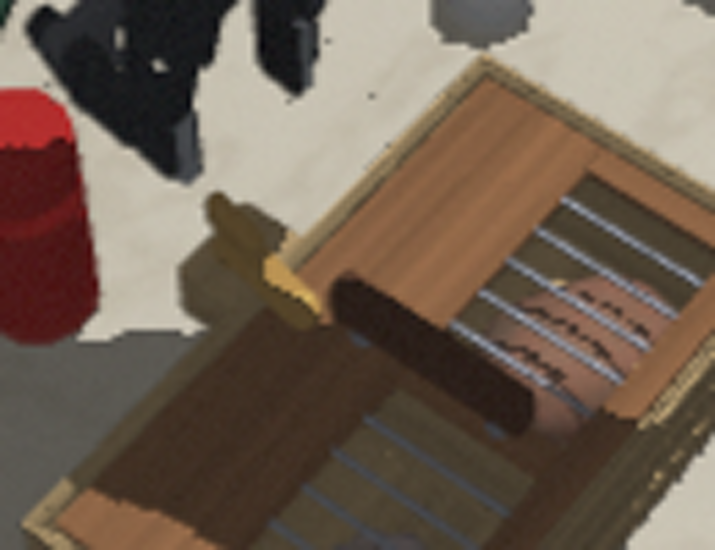

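The fingers straddle the fin at crop (245,230), so I can descend.

Emit:
step_arm --rows '[{"travel": [0, 0, 25], "twist": 0}, {"travel": [0, 0, 45], "twist": 0}, {"travel": [0, 0, 60], "twist": 0}, {"travel": [0, 0, 66], "twist": 0}, {"travel": [0, 0, 66], "twist": 0}]'

```text
t: 13.9
tool_pos: [0.5973, 0.0554, 0.2615]
ee_rot: [-0.0, 0.133, 0.991, -0.0]
force: [-0.6, 0.5, 0.2]
grip_width: 0.524
gripper_force: 0.0
```

Emit:
step_arm --rows '[{"travel": [0, 0, 0], "twist": 0}, {"travel": [0, 0, 0], "twist": 0}, {"travel": [0, 0, 0], "twist": 0}, {"travel": [0, 0, 0], "twist": 0}, {"travel": [0, 0, 0], "twist": 0}]' --claw 4

```text
t: 14.4
tool_pos: [0.5979, 0.0549, 0.2632]
ee_rot: [0.001, 0.133, 0.991, -0.001]
force: [0.6, -3.7, 5.7]
grip_width: 0.074
gripper_force: 60.9
```

Run:
```python
from p import *
plan((.597,.0555,.258,2.88)); print(env.get_state()['force'],env.get_state()['ft_torque'])
```

```text
at [0.5979 0.0549 0.2632] psi 2.874 q [ 0.09  0.53  0.05  1.09 -0.    0.36] t 14.4 g 0.07
-> (0.597, 0.0555, 0.258, 2.88) travel [1, 0, 5] twist -0.01 |5 mm|
[ 0.59912918 -3.67983088  5.66255386] [-0.85014289  0.09274706  0.01103   ]
```

Emit:
step_arm --rows '[{"travel": [0, 0, 0], "twist": 0.13}, {"travel": [0, 0, 0], "twist": 0.27}, {"travel": [0, 0, 0], "twist": 0.41}, {"travel": [0, 0, 0], "twist": 0.55}, {"travel": [0, 0, 0], "twist": 0.69}]'

```text
t: 14.9
tool_pos: [0.5979, 0.055, 0.2632]
ee_rot: [0.002, 0.463, 0.886, 0.0]
force: [0.1, -4.0, 5.5]
grip_width: 0.076
gripper_force: 60.9
```

Emit:
step_arm --rows '[{"travel": [0, 0, 0], "twist": 0.14}, {"travel": [0, 0, 0], "twist": 0.28}, {"travel": [0, 0, 0], "twist": 0.42}, {"travel": [0, 0, 0], "twist": 0.56}, {"travel": [0, 0, 0], "twist": 0.69}]'

```text
t: 15.4
tool_pos: [0.5979, 0.055, 0.2632]
ee_rot: [0.001, 0.736, 0.677, 0.001]
force: [-0.5, -3.7, 5.4]
grip_width: 0.081
gripper_force: 60.9
```

Run:
```python
from p import *
plan((.597,.0555,.258,2.88)); print(env.get_state()['force'],env.get_state()['ft_torque'])
```

```text
at [0.5979 0.055  0.2632] psi 1.489 q [ 0.09  0.53  0.05  1.09 -0.    1.74] t 15.4 g 0.08
-> (0.597, 0.0555, 0.258, 2.88) travel [0, -1, 5] twist -1.39 |5 mm|
[-0.52006999 -3.65117143  5.38575445] [-0.80343242  0.05109024  0.05980164]
```

Emit:
step_arm --rows '[{"travel": [0, 0, 0], "twist": 0}, {"travel": [0, 0, 0], "twist": 0}, {"travel": [0, 0, -20], "twist": 0}, {"travel": [0, 0, -50], "twist": 0}, {"travel": [0, 0, -65], "twist": 0}]' --claw 45

```text
t: 15.9
tool_pos: [0.5977, 0.056, 0.3285]
ee_rot: [0.0, 0.733, 0.681, 0.001]
force: [1.0, 0.8, 0.7]
grip_width: 0.527
gripper_force: 0.0
```

Emit:
step_arm --rows '[{"travel": [0, 0, 0], "twist": -0.14}, {"travel": [0, 0, 0], "twist": -0.28}, {"travel": [0, 0, 0], "twist": -0.42}, {"travel": [0, 0, 0], "twist": -0.56}, {"travel": [0, 0, 0], "twist": -0.7}]'

```text
t: 16.4
tool_pos: [0.5972, 0.056, 0.3261]
ee_rot: [-0.001, 0.452, 0.892, 0.0]
force: [-0.1, 0.9, 0.3]
grip_width: 0.524
gripper_force: 0.0
```

Run:
```python
from p import *
plan((.5094,.0693,.32,2.983),(.5094,.0693,.254,2.983))
c=cam('top'); save(c,'t2.png',(140,190,290,295),5)
```

```text
at [0.5972 0.056  0.3261] psi 2.203 q [0.09 0.48 0.15 1.24 0.   1.03] t 16.4 g 0.52
-> (0.5094, 0.0693, 0.32, 2.983) travel [63, -63, 6] twist -0.78 |89 mm|
-> (0.5094, 0.0693, 0.254, 2.983) travel [0, 0, 66] twist 0.0 |66 mm|
```

View pics/t2.png

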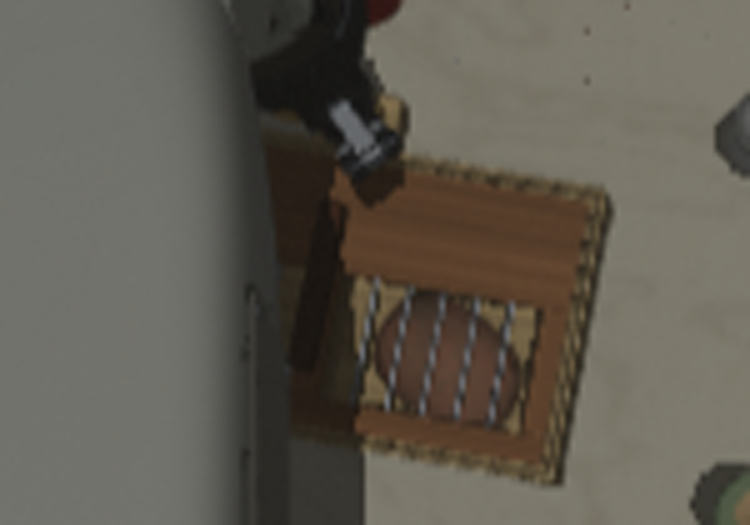

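The arm hides the catch in this view, but both the shaker (right edge, crop (740,130)) and the jar (crop (730,495)) stand on the worktop. Next is the handle.

Emit:
step_arm --rows '[{"travel": [16, -16, 0], "twist": -0.14}, {"travel": [32, -32, 2], "twist": -0.28}, {"travel": [48, -48, 4], "twist": -0.42}, {"travel": [63, -63, 6], "twist": -0.56}, {"travel": [63, -63, 6], "twist": -0.7}]'

```text
t: 16.95
tool_pos: [0.5066, 0.0704, 0.32]
ee_rot: [-0.002, 0.12, 0.993, 0.0]
force: [0.6, 0.1, -0.7]
grip_width: 0.526
gripper_force: 0.0
```

Emit:
step_arm --rows '[{"travel": [0, 0, 10], "twist": -0.08}, {"travel": [0, 0, 20], "twist": -0.08}, {"travel": [0, 0, 20], "twist": -0.08}]'

```text
t: 17.25
tool_pos: [0.5086, 0.0699, 0.2989]
ee_rot: [-0.002, 0.084, 0.996, -0.0]
force: [1.0, -0.1, -0.1]
grip_width: 0.529
gripper_force: 0.0
```

Run:
```python
from p import *
plan((.5094,.0693,.254,2.983))
c=cam('scene'); save(c,'s3.png',(200,210,360,330),4.5)
```

```text
at [0.5086 0.0699 0.2989] psi 2.973 q [ 0.14  0.34 -0.15  1.09  0.    0.31] t 17.2 g 0.53
-> (0.5094, 0.0693, 0.254, 2.983) travel [-1, -1, 45] twist -0.01 |45 mm|
```

View pics/s3.png

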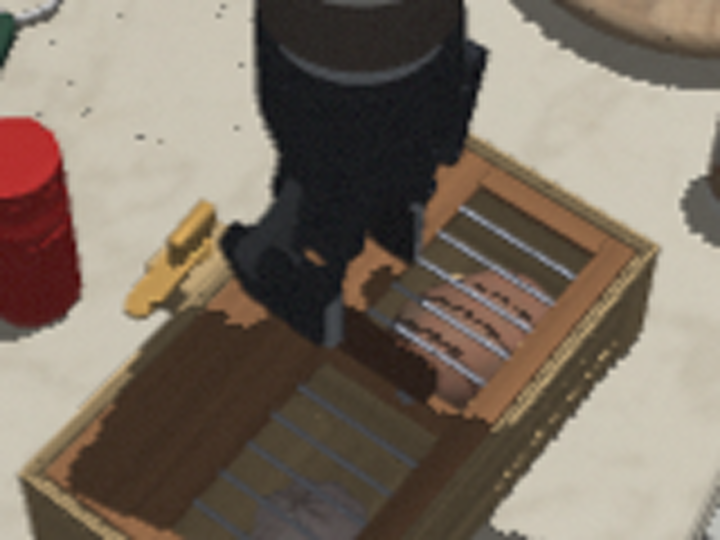

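The catch now points along +y at crop (170,260), clear of the lid, and the fingers straddle the handle. I'll grip and lift.

Emit:
step_arm --rows '[{"travel": [-1, -1, 15], "twist": -0.01}, {"travel": [-1, -1, 30], "twist": -0.01}, {"travel": [-1, -1, 41], "twist": -0.01}, {"travel": [-1, -1, 41], "twist": -0.01}]'

```text
t: 17.7
tool_pos: [0.5096, 0.0686, 0.2581]
ee_rot: [-0.002, 0.079, 0.997, -0.0]
force: [-0.6, -0.6, 0.1]
grip_width: 0.527
gripper_force: 0.0
```

Emit:
step_arm --rows '[{"travel": [0, 0, 0], "twist": 0}, {"travel": [0, 0, 0], "twist": 0}, {"travel": [0, 0, 0], "twist": 0}, {"travel": [0, 0, 0], "twist": 0}, {"travel": [0, 0, 0], "twist": 0}]' --claw 6

```text
t: 18.2
tool_pos: [0.5106, 0.0688, 0.2607]
ee_rot: [0.001, 0.078, 0.997, 0.0]
force: [-1.3, 0.1, 5.7]
grip_width: 0.119
gripper_force: 62.4
```

Run:
```python
from p import *
plan((.5094,.0693,.33,2.983),(.50,.20,.33,3.06),(.47,.345,.33,3.14),(.47,.345,.20,3.14)); print(env.get_state()['force'],env.get_state()['gripper_force'])
```

```text
at [0.5106 0.0688 0.2607] psi 2.985 q [ 0.13  0.38 -0.2   0.99  0.    0.29] t 18.2 g 0.12
-> (0.5094, 0.0693, 0.33, 2.983) travel [1, 0, -69] twist 0.0 |69 mm|
-> (0.5, 0.2, 0.33, 3.06) travel [30, 128, 0] twist -0.08 |131 mm|
-> (0.47, 0.345, 0.33, 3.14) travel [41, 142, 0] twist -0.08 |147 mm|
-> (0.47, 0.345, 0.2, 3.14) travel [0, 0, 130] twist 0.0 |130 mm|
[-1.29589709  0.0706025   5.65306033] 62.41016149520874
```

Emit:
step_arm --rows '[{"travel": [0, 0, -6], "twist": 0}, {"travel": [0, 0, -16], "twist": 0}, {"travel": [0, 0, -34], "twist": 0}, {"travel": [0, 0, -56], "twist": 0}, {"travel": [0, 0, -76], "twist": 0}]'

```text
t: 18.7
tool_pos: [0.51, 0.0687, 0.3366]
ee_rot: [-0.0, 0.078, 0.997, -0.0]
force: [0.1, 0.4, -2.0]
grip_width: 0.119
gripper_force: 61.3
```

Emit:
step_arm --rows '[{"travel": [6, 25, 0], "twist": -0.02}, {"travel": [13, 55, 0], "twist": -0.04}, {"travel": [20, 85, 0], "twist": -0.06}, {"travel": [26, 110, 0], "twist": -0.07}, {"travel": [30, 128, 0], "twist": -0.08}]'

```text
t: 19.2
tool_pos: [0.5001, 0.2014, 0.3359]
ee_rot: [-0.0, 0.038, 0.999, 0.0]
force: [-0.7, -0.4, -2.0]
grip_width: 0.119
gripper_force: 61.4
```

Emit:
step_arm --rows '[{"travel": [9, 30, 0], "twist": -0.02}, {"travel": [18, 62, 0], "twist": -0.04}, {"travel": [29, 100, 0], "twist": -0.06}, {"travel": [36, 128, 0], "twist": -0.07}, {"travel": [41, 142, 0], "twist": -0.08}]'

```text
t: 19.7
tool_pos: [0.4698, 0.3468, 0.3356]
ee_rot: [-0.0, -0.003, 1.0, 0.0]
force: [-0.2, -0.2, -3.2]
grip_width: 0.12
gripper_force: 61.4
```

Emit:
step_arm --rows '[{"travel": [0, 0, 20], "twist": 0}, {"travel": [0, 0, 50], "twist": 0}, {"travel": [0, 0, 80], "twist": 0}, {"travel": [0, 0, 105], "twist": 0}, {"travel": [0, 0, 120], "twist": 0}]'

```text
t: 20.2
tool_pos: [0.4698, 0.3433, 0.2132]
ee_rot: [-0.002, -0.001, 1.0, -0.002]
force: [-0.6, 0.4, -1.2]
grip_width: 0.116
gripper_force: 61.3
```

Run:
```python
from p import *
plan((.47,.345,.1927,3.14)); print(env.get_state()['force'],env.get_state()['gripper_force'])
c=cam('scene'); save(c,'s4.png',(130,150,430,420),2)
```

```text
at [0.4698 0.3433 0.2132] psi -3.139 q [ 0.63  0.55 -0.06  0.97 -0.    0.63] t 20.2 g 0.12
-> (0.47, 0.345, 0.1927, 3.14) travel [0, 2, 21] twist 0.0 |21 mm|
[-0.55989786  0.41563588 -1.2353093 ] 61.310023069381714
```

View pics/s4.png

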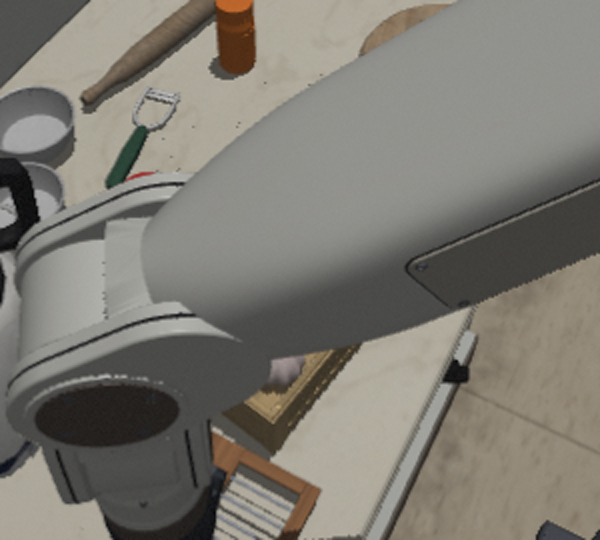

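The lid is held over the left worktop (crop (265,500)), the garlic is visible in the keeper, and nothing is in the way. I'll lower it.

Emit:
step_arm --rows '[{"travel": [0, 0, 6], "twist": 0}, {"travel": [0, 0, 12], "twist": 0}, {"travel": [0, 0, 17], "twist": 0}, {"travel": [0, 0, 17], "twist": 0}]'

```text
t: 20.65
tool_pos: [0.4706, 0.3444, 0.1987]
ee_rot: [-0.0, -0.002, 1.0, -0.0]
force: [-0.7, -0.2, -2.3]
grip_width: 0.12
gripper_force: 61.4
```

Emit:
step_arm --rows '[{"travel": [0, 0, 2], "twist": 0}, {"travel": [0, 0, 4], "twist": 0}, {"travel": [0, 0, 4], "twist": 0}]'

```text
t: 20.95
tool_pos: [0.4706, 0.3446, 0.1947]
ee_rot: [-0.0, -0.002, 1.0, 0.0]
force: [0.0, -0.6, -1.9]
grip_width: 0.12
gripper_force: 61.4
```

Emit:
step_arm --rows '[{"travel": [0, 0, 1], "twist": 0}, {"travel": [0, 0, 2], "twist": 0}, {"travel": [0, 0, 2], "twist": 0}]'

```text
t: 21.25
tool_pos: [0.4707, 0.3446, 0.1928]
ee_rot: [0.0, -0.002, 1.0, 0.0]
force: [0.2, 0.9, -1.9]
grip_width: 0.119
gripper_force: 61.5
```

Emit:
step_arm --rows '[{"travel": [0, 0, 0.5], "twist": 0}, {"travel": [0, 0, 1], "twist": 0}, {"travel": [0, 0, 1], "twist": 0}]'

```text
t: 21.55
tool_pos: [0.4707, 0.3446, 0.1928]
ee_rot: [0.0, -0.002, 1.0, 0.0]
force: [-1.6, -2.4, 5.2]
grip_width: 0.12
gripper_force: 62.4
```

Emit:
step_arm --rows '[{"travel": [0, 0, 0], "twist": 0}, {"travel": [0, 0, 0], "twist": 0}, {"travel": [0, 0, -20], "twist": 0}, {"travel": [0, 0, -60], "twist": 0}, {"travel": [0, 0, -100], "twist": 0}]' --claw 60

```text
t: 22.05
tool_pos: [0.4703, 0.3443, 0.2917]
ee_rot: [-0.001, -0.002, 1.0, -0.001]
force: [1.3, -0.9, 0.5]
grip_width: 0.704
gripper_force: 0.0
```

Emit:
step_arm --rows '[{"travel": [0, 0, -45], "twist": 0}, {"travel": [0, 0, -90], "twist": 0}, {"travel": [0, -40, -115], "twist": 0}, {"travel": [0, -80, -115], "twist": 0}, {"travel": [0, -100, -115], "twist": 0}]' --claw 85

```text
t: 22.55
tool_pos: [0.471, 0.2425, 0.4083]
ee_rot: [0.001, -0.001, 1.0, 0.0]
force: [-0.8, -0.3, -0.4]
grip_width: 0.995
gripper_force: 0.0
```

Emit:
step_arm --rows '[{"travel": [20, -40, 0], "twist": 0}, {"travel": [40, -80, 0], "twist": 0}, {"travel": [60, -120, 0], "twist": 0}, {"travel": [80, -160, 0], "twist": 0}, {"travel": [90, -200, 0], "twist": 0}]'

```text
t: 23.05
tool_pos: [0.3799, 0.043, 0.4067]
ee_rot: [0.0, -0.002, 1.0, -0.0]
force: [1.3, -0.4, 0.4]
grip_width: 0.994
gripper_force: 0.0
```

Emit:
step_arm --rows '[{"travel": [0, -40, 0], "twist": 0}, {"travel": [0, -80, 0], "twist": 0}, {"travel": [0, -120, 0], "twist": 0}, {"travel": [0, -150, 0], "twist": 0}, {"travel": [0, -160, 0], "twist": 0}]'

```text
t: 23.55
tool_pos: [0.382, -0.118, 0.4068]
ee_rot: [0.0, 0.0, 1.0, -0.0]
force: [0.7, 0.7, -0.6]
grip_width: 0.99
gripper_force: 0.0
```

Run:
```python
from p import *
plan((.4,-.25,.4,3.14))
for n in('scene','top'):
    c=cam(n); P=cloud(c); np.savez(n+'1.npz',**{k:c[k] for k in c})
    d=P[...,:2]-[.5094,.0693]; th=-.1585; l=d@np.array([[np.cos(th),-np.sin(th)],[np.sin(th),np.cos(th)]])
    m=(abs(l[...,0])<.06)&(l[...,1]>.006)&(l[...,1]<.115)&(P[...,2]<.072)
    for lo,hi in((.026,.035),(.035,.05),(.05,.07)):
        k=P[m&(P[...,2]>lo)&(P[...,2]<hi)]; 
        if len(k)>5: print(n,lo,len(k),k.mean(0).round(4),np.percentile(k,[2,98],axis=0).round(4).tolist(),[np.round(v,1) for v in cv2.minEnclosingCircle((k[:,:2]*1000).astype(np.float32))])
save(c,'t3.png',(60,160,320,320),3)
```

```text
at [ 0.382  -0.118   0.4068] psi 3.141 q [-0.3   0.04 -0.23  1.3  -0.   -0.3 ] t 23.6 g 0.99
-> (0.4, -0.25, 0.4, 3.14) travel [-18, -132, 7] twist 0.0 |133 mm|
scene 0.026 68 [0.4871 0.1453 0.0317] [[0.4702, 0.1136, 0.0271], [0.5179, 0.159, 0.0349]] [array([495.5, 132.9]), np.float64(26.9)]
scene 0.035 390 [0.4922 0.1381 0.0436] [[0.4726, 0.113, 0.0358], [0.517, 0.1561, 0.0498]] [array([495.3, 134.4]), np.float64(26.8)]
scene 0.05 100 [0.4954 0.1338 0.0539] [[0.4841, 0.1222, 0.0502], [0.508, 0.1427, 0.0622]] [array([495.8, 133.3]), np.float64(14.8)]
top 0.026 34 [0.4924 0.1249 0.032 ] [[0.4715, 0.1057, 0.0271], [0.5229, 0.1571, 0.0349]] [array([497. , 132.1]), np.float64(26.7)]
top 0.035 217 [0.4957 0.1294 0.0435] [[0.4735, 0.1084, 0.0355], [0.5187, 0.1537, 0.0496]] [array([487.9, 149.7]), np.float64(44.5)]
top 0.05 78 [0.4952 0.1363 0.054 ] [[0.4802, 0.1187, 0.0501], [0.5078, 0.1897, 0.0645]] [array([491.8, 155. ]), np.float64(39.4)]
```

View pics/t3.png

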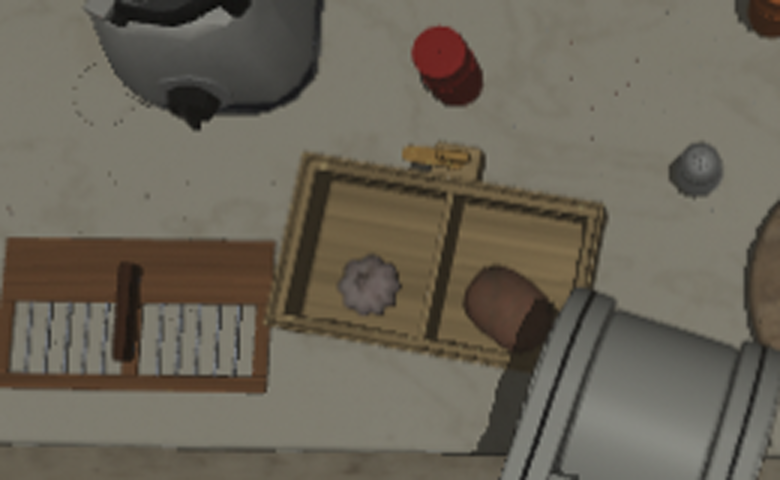

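The picture shows the garlic alone in the left compartment at crop (368,284), the lid flat on the worktop at left, the catch aside, and the shaker standing at crop (697,168).

Run:
```python
from p import *
plan((.45,.03,.36,3.06),(.4957,.133,.33,2.983),(.4957,.133,.187,2.983))
```

```text
at [ 0.3821 -0.1166  0.4066] psi -3.141 q [-0.3   0.04 -0.23  1.3   0.   -0.3 ] t 23.6 g 1.0
-> (0.45, 0.03, 0.36, 3.06) travel [-68, 147, 47] twist 0.08 |168 mm|
-> (0.4957, 0.133, 0.33, 2.983) travel [-37, 106, 30] twist 0.08 |116 mm|
-> (0.4957, 0.133, 0.187, 2.983) travel [0, 0, 143] twist -0.0 |143 mm|
```

Emit:
step_arm --rows '[{"travel": [-17, 37, 12], "twist": 0.02}, {"travel": [-34, 74, 24], "twist": 0.04}, {"travel": [-51, 111, 36], "twist": 0.06}, {"travel": [-68, 147, 47], "twist": 0.08}]' --claw 67

```text
t: 24.05
tool_pos: [0.4496, 0.0345, 0.3593]
ee_rot: [0.0, 0.038, 0.999, 0.0]
force: [0.7, -0.8, 0.6]
grip_width: 0.784
gripper_force: 0.0
```

Emit:
step_arm --rows '[{"travel": [-12, 35, 10], "twist": 0.03}, {"travel": [-25, 70, 20], "twist": 0.06}, {"travel": [-37, 106, 30], "twist": 0.08}, {"travel": [-37, 106, 30], "twist": 0.08}, {"travel": [-37, 106, 30], "twist": 0.08}]'

```text
t: 24.55
tool_pos: [0.4939, 0.1363, 0.329]
ee_rot: [-0.001, 0.076, 0.997, -0.0]
force: [-0.6, -0.6, 0.8]
grip_width: 0.789
gripper_force: 0.0
```

Run:
```python
from p import *
plan((.4957,.133,.187,2.983))
```

```text
at [0.4939 0.1363 0.329 ] psi 2.989 q [ 0.27  0.31 -0.1   1.16  0.    0.42] t 24.6 g 0.79
-> (0.4957, 0.133, 0.187, 2.983) travel [-2, -3, 142] twist 0.01 |142 mm|
```

Emit:
step_arm --rows '[{"travel": [-2, -2, 25], "twist": 0.01}, {"travel": [-2, -2, 50], "twist": 0.01}, {"travel": [-2, -2, 75], "twist": 0.01}, {"travel": [-2, -2, 90], "twist": 0.01}, {"travel": [-2, -2, 90], "twist": 0.01}]'

```text
t: 25.05
tool_pos: [0.4946, 0.1311, 0.2381]
ee_rot: [-0.002, 0.084, 0.996, -0.001]
force: [-0.4, 0.1, -0.1]
grip_width: 0.783
gripper_force: 0.0
```

Run:
```python
from p import *
plan((.4957,.133,.187,2.983)); print(env.get_state()['force'])
```

```text
at [0.4946 0.1311 0.2381] psi 2.974 q [ 0.26  0.4  -0.23  0.94 -0.    0.43] t 25.1 g 0.78
-> (0.4957, 0.133, 0.187, 2.983) travel [-1, 2, 51] twist -0.01 |51 mm|
[-0.35307666  0.0861884  -0.06322962]
```

Emit:
step_arm --rows '[{"travel": [-1, 2, 15], "twist": 0}, {"travel": [-1, 2, 30], "twist": 0}, {"travel": [-1, 2, 42], "twist": 0}, {"travel": [-1, 2, 50], "twist": 0}, {"travel": [-1, 2, 50], "twist": 0}]'

```text
t: 25.55
tool_pos: [0.4982, 0.1321, 0.1917]
ee_rot: [0.002, 0.084, 0.996, -0.002]
force: [-1.5, -9.0, 9.4]
grip_width: 0.785
gripper_force: 1.6
```

Emit:
step_arm --rows '[{"travel": [0, 0, 0], "twist": 0}, {"travel": [0, 0, 0], "twist": 0}, {"travel": [0, 0, 0], "twist": 0}, {"travel": [0, 0, 0], "twist": 0}, {"travel": [0, 0, 0], "twist": 0}]' --claw 42

```text
t: 26.05
tool_pos: [0.4988, 0.1339, 0.1927]
ee_rot: [0.002, 0.084, 0.996, 0.001]
force: [-2.2, -1.6, 11.4]
grip_width: 0.568
gripper_force: 59.7
```

Run:
```python
from p import *
plan((.4957,.133,.32,2.983),(.49,-.02,.32,2.983),(.49,-.18,.32,2.983),(.49,-.3,.32,2.983),(.49,-.3,.217,2.983)); print(env.get_state()['force'])
```

```text
at [0.4988 0.1339 0.1927] psi 2.974 q [ 0.26  0.46 -0.28  0.83 -0.    0.43] t 26.1 g 0.57
-> (0.4957, 0.133, 0.32, 2.983) travel [3, -1, -127] twist -0.01 |127 mm|
-> (0.49, -0.02, 0.32, 2.983) travel [-18, -152, 0] twist 0.0 |153 mm|
-> (0.49, -0.18, 0.32, 2.983) travel [-25, -158, 0] twist 0.0 |159 mm|
-> (0.49, -0.3, 0.32, 2.983) travel [-19, -119, 0] twist 0.0 |120 mm|
-> (0.49, -0.3, 0.217, 2.983) travel [0, 0, 103] twist 0.0 |103 mm|
[-2.17972359 -1.56027144 11.36587675]
```

Emit:
step_arm --rows '[{"travel": [0, 0, -15], "twist": 0}, {"travel": [0, 0, -40], "twist": 0}, {"travel": [0, 0, -75], "twist": 0}, {"travel": [0, 0, -110], "twist": 0}, {"travel": [0, 0, -135], "twist": 0}]'

```text
t: 26.55
tool_pos: [0.4979, 0.1337, 0.3279]
ee_rot: [0.002, 0.083, 0.997, 0.001]
force: [0.4, 0.4, -0.7]
grip_width: 0.565
gripper_force: 61.8
```

Emit:
step_arm --rows '[{"travel": [-4, -35, 0], "twist": 0}, {"travel": [-9, -75, 0], "twist": 0}, {"travel": [-13, -115, 0], "twist": 0}, {"travel": [-18, -152, 0], "twist": 0}, {"travel": [-24, -190, 0], "twist": 0}]'

```text
t: 27.05
tool_pos: [0.4892, -0.059, 0.3256]
ee_rot: [0.001, 0.083, 0.997, -0.0]
force: [0.8, 0.2, 0.2]
grip_width: 0.565
gripper_force: 61.9
```

Emit:
step_arm --rows '[{"travel": [-6, -38, 0], "twist": 0}, {"travel": [-12, -76, 0], "twist": 0}, {"travel": [-18, -115, 0], "twist": 0}, {"travel": [-25, -155, 0], "twist": 0}, {"travel": [-31, -190, 0], "twist": 0}]'

```text
t: 27.55
tool_pos: [0.4883, -0.2521, 0.3255]
ee_rot: [0.001, 0.084, 0.996, -0.0]
force: [0.7, 0.1, -0.2]
grip_width: 0.563
gripper_force: 61.9
```

Run:
```python
from p import *
plan((.49,-.3,.32,2.974),(.49,-.3,.2187,2.974)); print(env.get_state()['force'])
c=cam('scene'); save(c,'s5.png',(230,100,430,260),3.5)
```

```text
at [ 0.4883 -0.2521  0.3255] psi 2.974 q [-0.48  0.38 -0.01  1.18 -0.   -0.31] t 27.6 g 0.56
-> (0.49, -0.3, 0.32, 2.974) travel [-10, -47, 6] twist -0.0 |48 mm|
-> (0.49, -0.3, 0.2187, 2.974) travel [0, 0, 101] twist -0.0 |101 mm|
[ 0.70278993  0.11290798 -0.20788884]
```

View pics/s5.png

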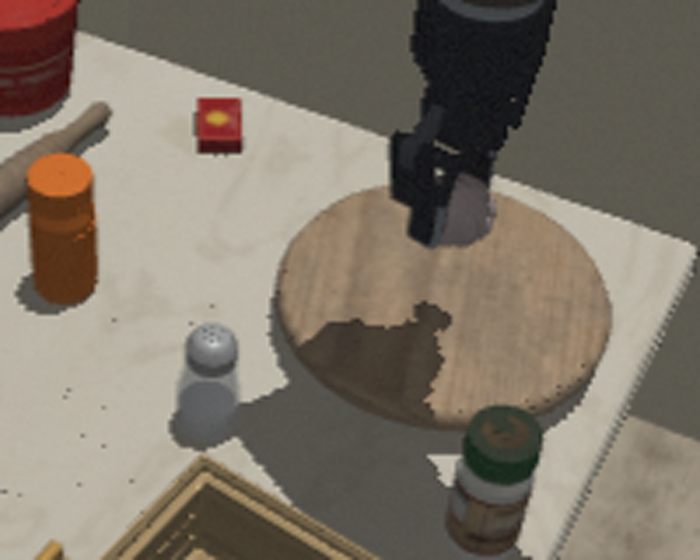

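The gripper holds the garlic (crop (465,210)), and the shaker and jar are both standing. I'll set the garlic on the board.

Emit:
step_arm --rows '[{"travel": [-10, -47, 0], "twist": 0}, {"travel": [-10, -47, 20], "twist": 0}, {"travel": [-10, -47, 50], "twist": 0}, {"travel": [-10, -47, 80], "twist": 0}, {"travel": [-10, -47, 98], "twist": 0}]'

```text
t: 28.1
tool_pos: [0.4898, -0.2977, 0.2249]
ee_rot: [-0.001, 0.084, 0.996, 0.001]
force: [-0.1, -1.0, -0.6]
grip_width: 0.563
gripper_force: 62.0
```

Emit:
step_arm --rows '[{"travel": [0, 0, 2], "twist": 0}, {"travel": [0, 0, 4], "twist": 0}, {"travel": [0, 0, 4], "twist": 0}]'

```text
t: 28.4
tool_pos: [0.4914, -0.2982, 0.224]
ee_rot: [0.001, 0.083, 0.997, -0.001]
force: [-0.4, -0.1, -0.2]
grip_width: 0.564
gripper_force: 62.0
```

Emit:
step_arm --rows '[{"travel": [0, 0, 1.5], "twist": 0}, {"travel": [0, 0, 3], "twist": 0}, {"travel": [0, 0, 3], "twist": 0}]'

```text
t: 28.7
tool_pos: [0.4909, -0.298, 0.2202]
ee_rot: [0.0, 0.083, 0.997, -0.0]
force: [-1.0, -0.2, -1.1]
grip_width: 0.567
gripper_force: 62.0
```

Emit:
step_arm --rows '[{"travel": [0, 0, 1], "twist": 0}, {"travel": [0, 0, 2], "twist": 0}, {"travel": [0, 0, 2], "twist": 0}]'

```text
t: 29.0
tool_pos: [0.4909, -0.2981, 0.2188]
ee_rot: [0.0, 0.083, 0.997, -0.0]
force: [-1.7, 0.4, 5.8]
grip_width: 0.562
gripper_force: 62.5
```

Emit:
step_arm --rows '[{"travel": [0, 0, 0.5], "twist": 0}, {"travel": [0, 0, 1], "twist": 0}]'

```text
t: 29.2
tool_pos: [0.4909, -0.2981, 0.2188]
ee_rot: [0.001, 0.083, 0.997, -0.0]
force: [-3.9, 2.9, 13.1]
grip_width: 0.567
gripper_force: 63.2
```

Emit:
step_arm --rows '[{"travel": [0, 0, -1.5], "twist": 0}, {"travel": [0, 0, -1.5], "twist": 0}, {"travel": [0, 0, -1.5], "twist": 0}, {"travel": [0, 0, -1.5], "twist": 0}, {"travel": [0, 0, -1.5], "twist": 0}]' --claw 75

```text
t: 29.7
tool_pos: [0.4908, -0.298, 0.2179]
ee_rot: [-0.0, 0.083, 0.997, 0.0]
force: [0.5, 0.4, -0.6]
grip_width: 0.878
gripper_force: 0.0
```

Emit:
step_arm --rows '[{"travel": [0, 0, -25], "twist": 0}, {"travel": [0, 0, -60], "twist": 0}, {"travel": [0, 0, -100], "twist": 0}, {"travel": [0, 0, -140], "twist": 0}, {"travel": [0, 0, -180], "twist": 0}]'

```text
t: 30.2
tool_pos: [0.4906, -0.2979, 0.3996]
ee_rot: [-0.0, 0.083, 0.997, 0.0]
force: [0.5, 0.4, -0.5]
grip_width: 0.881
gripper_force: 0.0
```

Run:
```python
from p import *
plan((.42,-.10,.4,3.03),(.42,.12,.39,3.08),(.4707,.3446,.33,3.141),(.4707,.3446,.1928,3.141)); print(env.get_state()['force'])
c=cam('scene'); P=cloud(c); d=np.hypot(P[...,0]-.497,P[...,1]+.308); k=P[(d<.1)&(P[...,2]>.05)&(P[...,2]<.1)]; print('garlic',len(k),k.mean(0),k[:,2].max())
```

```text
at [ 0.4906 -0.2979  0.3996] psi 2.975 q [-0.55  0.39  0.2   1.38 -0.   -0.38] t 30.2 g 0.88
-> (0.42, -0.1, 0.4, 3.03) travel [102, 183, 0] twist -0.06 |209 mm|
-> (0.42, 0.12, 0.39, 3.08) travel [24, 219, 10] twist -0.05 |220 mm|
-> (0.4707, 0.3446, 0.33, 3.141) travel [-38, 227, 60] twist -0.06 |237 mm|
-> (0.4707, 0.3446, 0.1928, 3.141) travel [0, 0, 137] twist 0.0 |137 mm|
[ 0.54979542  0.37098454 -0.45541385]
garlic 334 [ 0.48421672 -0.28654467  0.06832512] 0.08908823586410533
```

Emit:
step_arm --rows '[{"travel": [20, 36, 0], "twist": -0.01}, {"travel": [40, 73, 0], "twist": -0.02}, {"travel": [60, 110, 0], "twist": -0.04}, {"travel": [82, 147, 0], "twist": -0.05}, {"travel": [102, 183, 0], "twist": -0.06}]' --claw 45

```text
t: 30.75
tool_pos: [0.4196, -0.0992, 0.3979]
ee_rot: [-0.0, 0.053, 0.999, 0.0]
force: [0.9, 0.3, 0.4]
grip_width: 0.53
gripper_force: 0.0
```

Emit:
step_arm --rows '[{"travel": [5, 44, 2], "twist": -0.01}, {"travel": [10, 88, 4], "twist": -0.02}, {"travel": [14, 132, 6], "twist": -0.03}, {"travel": [19, 176, 8], "twist": -0.04}, {"travel": [24, 219, 10], "twist": -0.05}]'

```text
t: 31.25
tool_pos: [0.4197, 0.1215, 0.3881]
ee_rot: [0.0, 0.028, 1.0, 0.0]
force: [1.9, -1.7, 1.1]
grip_width: 0.526
gripper_force: 0.0
```

Emit:
step_arm --rows '[{"travel": [-8, 45, 0], "twist": -0.01}, {"travel": [-16, 90, 10], "twist": -0.02}, {"travel": [-24, 135, 25], "twist": -0.04}, {"travel": [-31, 180, 40], "twist": -0.05}, {"travel": [-38, 222, 60], "twist": -0.06}]'

```text
t: 31.75
tool_pos: [0.4709, 0.3415, 0.3279]
ee_rot: [0.001, -0.002, 1.0, 0.001]
force: [0.9, -0.9, -0.0]
grip_width: 0.528
gripper_force: 0.0
```

Emit:
step_arm --rows '[{"travel": [0, 5, 15], "twist": 0}, {"travel": [0, 5, 30], "twist": 0}, {"travel": [0, 5, 45], "twist": 0}, {"travel": [0, 5, 60], "twist": 0}, {"travel": [0, 5, 60], "twist": 0}]'

```text
t: 32.25
tool_pos: [0.4697, 0.3436, 0.2654]
ee_rot: [-0.002, -0.002, 1.0, -0.002]
force: [-0.4, -0.0, -0.8]
grip_width: 0.523
gripper_force: 0.0
```

Run:
```python
from p import *
plan((.4707,.3446,.1928,3.141)); print(env.get_state()['force'])
```

```text
at [0.4697 0.3436 0.2654] psi -3.138 q [ 0.63  0.5   0.    1.08 -0.    0.63] t 32.2 g 0.52
-> (0.4707, 0.3446, 0.1928, 3.141) travel [-1, 1, 73] twist 0.0 |73 mm|
[-0.38262483 -0.0231818  -0.84510196]
```

Emit:
step_arm --rows '[{"travel": [-1, 1, 25], "twist": 0}, {"travel": [-1, 1, 50], "twist": 0}, {"travel": [-1, 1, 66], "twist": 0}, {"travel": [-1, 1, 73], "twist": 0}, {"travel": [-1, 1, 73], "twist": 0}]'

```text
t: 32.75
tool_pos: [0.4715, 0.345, 0.1947]
ee_rot: [-0.001, -0.002, 1.0, -0.0]
force: [-0.6, -0.3, 0.7]
grip_width: 0.529
gripper_force: 0.0
```

Emit:
step_arm --rows '[{"travel": [0, 0, 0], "twist": 0}, {"travel": [0, 0, 0], "twist": 0}, {"travel": [0, 0, 0], "twist": 0}, {"travel": [0, 0, 0], "twist": 0}, {"travel": [0, 0, 0], "twist": 0}]' --claw 6

```text
t: 33.25
tool_pos: [0.4722, 0.3455, 0.1968]
ee_rot: [0.001, -0.002, 1.0, 0.001]
force: [-0.4, -1.0, 6.0]
grip_width: 0.119
gripper_force: 61.7
```

Run:
```python
from p import *
plan((.4707,.3446,.335,3.141),(.5,.2,.335,3.06),(.5106,.0688,.335,2.985),(.5106,.0688,.2607,2.985)); print(env.get_state()['force'])
```

```text
at [0.4722 0.3455 0.1968] psi -3.138 q [ 0.63  0.57 -0.07  0.93 -0.    0.63] t 33.2 g 0.12
-> (0.4707, 0.3446, 0.335, 3.141) travel [1, -1, -138] twist 0.0 |138 mm|
-> (0.5, 0.2, 0.335, 3.06) travel [-28, -145, 0] twist 0.08 |147 mm|
-> (0.5106, 0.0688, 0.335, 2.985) travel [-21, -130, 0] twist 0.08 |131 mm|
-> (0.5106, 0.0688, 0.2607, 2.985) travel [0, 0, 74] twist -0.0 |74 mm|
[-0.36479627 -0.997681    5.95642204]
```

Emit:
step_arm --rows '[{"travel": [0, 0, -15], "twist": 0}, {"travel": [0, 0, -45], "twist": 0}, {"travel": [0, 0, -80], "twist": 0}, {"travel": [0, 0, -115], "twist": 0}, {"travel": [0, 0, -140], "twist": 0}]'

```text
t: 33.75
tool_pos: [0.4717, 0.3452, 0.3374]
ee_rot: [0.001, -0.002, 1.0, 0.001]
force: [1.0, 1.4, -2.2]
grip_width: 0.118
gripper_force: 60.8
```

Emit:
step_arm --rows '[{"travel": [-6, -30, 0], "twist": 0.02}, {"travel": [-12, -65, 0], "twist": 0.04}, {"travel": [-19, -100, 0], "twist": 0.06}, {"travel": [-25, -130, 0], "twist": 0.07}, {"travel": [-28, -145, 0], "twist": 0.08}]'

```text
t: 34.25
tool_pos: [0.5, 0.1979, 0.3348]
ee_rot: [-0.001, 0.04, 0.999, -0.001]
force: [0.3, 0.7, -2.6]
grip_width: 0.119
gripper_force: 60.7
```

Emit:
step_arm --rows '[{"travel": [-5, -30, 0], "twist": 0.02}, {"travel": [-10, -65, 0], "twist": 0.04}, {"travel": [-16, -100, 0], "twist": 0.06}, {"travel": [-20, -122, 0], "twist": 0.07}, {"travel": [-22, -130, 0], "twist": 0.08}]'

```text
t: 34.75
tool_pos: [0.512, 0.0673, 0.3349]
ee_rot: [-0.0, 0.08, 0.997, -0.0]
force: [0.5, -0.6, -3.1]
grip_width: 0.115
gripper_force: 60.7
```

Emit:
step_arm --rows '[{"travel": [0, 0, 15], "twist": 0}, {"travel": [0, 0, 30], "twist": 0}, {"travel": [0, 0, 40], "twist": 0}, {"travel": [0, 0, 40], "twist": 0}, {"travel": [0, 0, 40], "twist": 0}]'

```text
t: 35.25
tool_pos: [0.5121, 0.0695, 0.2952]
ee_rot: [-0.0, 0.078, 0.997, 0.0]
force: [0.8, -0.9, -1.9]
grip_width: 0.117
gripper_force: 60.7
```

Run:
```python
from p import *
plan((.512,.069,.2647,2.985)); print(env.get_state()['force'])
```

```text
at [0.5121 0.0695 0.2952] psi 2.986 q [ 0.13  0.35 -0.14  1.08  0.    0.29] t 35.2 g 0.12
-> (0.512, 0.069, 0.2647, 2.985) travel [0, -1, 31] twist 0.0 |31 mm|
[ 0.78548804 -0.86737985 -1.91390688]
```

Emit:
step_arm --rows '[{"travel": [0, -0.5, 8], "twist": 0}, {"travel": [0, -0.5, 16], "twist": 0}, {"travel": [0, -0.5, 21], "twist": 0}, {"travel": [0, -0.5, 21], "twist": 0}]'

```text
t: 35.65
tool_pos: [0.5114, 0.0684, 0.2731]
ee_rot: [-0.001, 0.078, 0.997, -0.0]
force: [0.1, 0.1, -2.0]
grip_width: 0.114
gripper_force: 60.7
```

Emit:
step_arm --rows '[{"travel": [0, 0, 2], "twist": 0}, {"travel": [0, 0, 4], "twist": 0}, {"travel": [0, 0, 6], "twist": 0}, {"travel": [0, 0, 6], "twist": 0}]'

```text
t: 36.05
tool_pos: [0.5119, 0.0684, 0.268]
ee_rot: [-0.0, 0.078, 0.997, -0.0]
force: [0.4, 0.4, -2.8]
grip_width: 0.122
gripper_force: 60.7
```

Emit:
step_arm --rows '[{"travel": [0, 0, 1.5], "twist": 0}, {"travel": [0, 0, 3], "twist": 0}, {"travel": [0, 0, 3], "twist": 0}]'

```text
t: 36.35
tool_pos: [0.5119, 0.0685, 0.265]
ee_rot: [-0.0, 0.078, 0.997, 0.0]
force: [-1.0, 0.2, -2.7]
grip_width: 0.122
gripper_force: 60.7
```

Already inside the lip at z .265 with no contact force. I'll finish seating it.

Emit:
step_arm --rows '[{"travel": [0, 0, 1], "twist": 0}, {"travel": [0, 0, 1.5], "twist": 0}, {"travel": [0, 0, 1.5], "twist": 0}]'

```text
t: 36.65
tool_pos: [0.5119, 0.0685, 0.2648]
ee_rot: [0.0, 0.078, 0.997, 0.0]
force: [-3.3, -0.0, 4.8]
grip_width: 0.118
gripper_force: 61.6
```

Emit:
step_arm --rows '[{"travel": [0, 0, 0], "twist": 0}, {"travel": [0, 0, 0], "twist": 0}, {"travel": [0, 0, 0], "twist": 0}, {"travel": [0, 0, -25], "twist": 0}, {"travel": [0, 0, -60], "twist": 0}]' --claw 45

```text
t: 37.15
tool_pos: [0.5111, 0.0684, 0.3222]
ee_rot: [-0.003, 0.078, 0.997, -0.001]
force: [1.4, 0.9, 0.3]
grip_width: 0.525
gripper_force: 0.0
```

Emit:
step_arm --rows '[{"travel": [-20, -20, 0], "twist": 0.14}, {"travel": [-40, -10, 0], "twist": 0.28}, {"travel": [-60, 0, 0], "twist": 0.42}, {"travel": [-80, 0, 0], "twist": 0.56}, {"travel": [-84, 0, 0], "twist": 0.7}]'

```text
t: 37.65
tool_pos: [0.5968, 0.0553, 0.3233]
ee_rot: [0.001, 0.418, 0.908, 0.0]
force: [-0.5, -0.4, 0.6]
grip_width: 0.524
gripper_force: 0.0
```

Run:
```python
from p import *
plan((.598,.055,.32,1.489),(.598,.055,.262,1.489))
for n in ('scene','top'):
    c=cam(n); P=cloud(c); d=P[...,:2]-[.5094,.0693]; th=-.1585; l=d@np.array([[np.cos(th),-np.sin(th)],[np.sin(th),np.cos(th)]])
    for nm,a,b in(('+y',(.02,.06),(.09,.115)),('-y',(.02,.06),(-.115,-.09)),('-x+y',(-.063,-.056),(.02,.1)),('-x-y',(-.063,-.056),(-.1,-.02))):
        m=(l[...,0]>a[0])&(l[...,0]<a[1])&(l[...,1]>b[0])&(l[...,1]<b[1])
        if m.sum(): print(n,nm,m.sum(),np.nanmedian(P[m][:,2]).round(4))
    if n=='scene': save(c,'s6.png',(190,200,370,340),4.2)
```

```text
at [0.5968 0.0553 0.3233] psi 2.279 q [ 0.09  0.48  0.14  1.23 -0.    0.96] t 37.6 g 0.52
-> (0.598, 0.055, 0.32, 1.489) travel [-1, 1, 3] twist 0.79 |3 mm|
-> (0.598, 0.055, 0.262, 1.489) travel [0, 0, 58] twist -0.0 |58 mm|
scene +y 260 0.0741
scene -y 224 0.0736
scene -x+y 159 0.0743
scene -x-y 134 0.0745
top -y 162 0.0731
top -x-y 482 0.6485
```

View pics/s6.png

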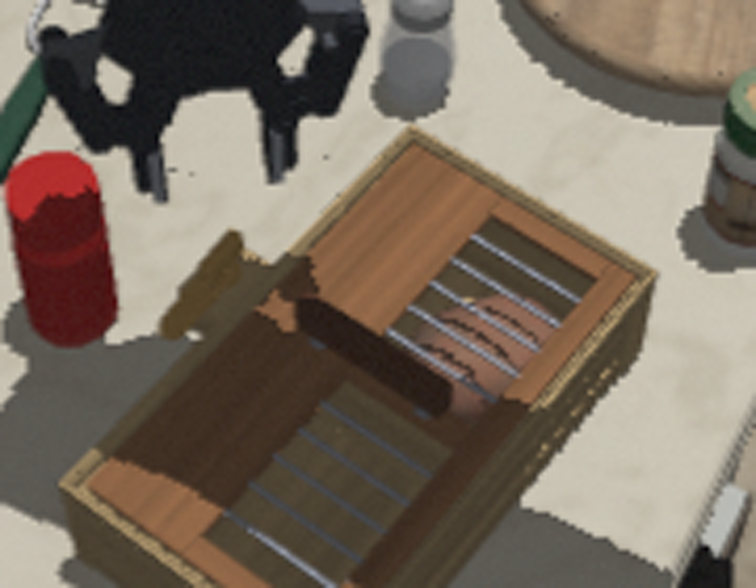

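The lid is flat in its frame (all corners at z ≈ 0.074), and the catch is still aside at crop (205,285). Now I'll close the catch.

Emit:
step_arm --rows '[{"travel": [-1, 1, 0], "twist": 0.14}, {"travel": [-1, 1, 0], "twist": 0.28}, {"travel": [-1, 1, 0], "twist": 0.42}, {"travel": [-1, 1, 0], "twist": 0.56}, {"travel": [-1, 1, 0], "twist": 0.7}]'

```text
t: 38.25
tool_pos: [0.5958, 0.0553, 0.3237]
ee_rot: [-0.0, 0.703, 0.711, -0.0]
force: [-0.5, 0.1, 0.1]
grip_width: 0.527
gripper_force: 0.0
```

Emit:
step_arm --rows '[{"travel": [0, 0, 20], "twist": 0.09}, {"travel": [0, 0, 40], "twist": 0.09}, {"travel": [0, 0, 55], "twist": 0.09}, {"travel": [0, 0, 61], "twist": 0.09}, {"travel": [0, 0, 61], "twist": 0.09}]'

```text
t: 38.75
tool_pos: [0.5957, 0.0553, 0.2618]
ee_rot: [-0.001, 0.733, 0.68, -0.001]
force: [-0.8, 0.2, 0.3]
grip_width: 0.532
gripper_force: 0.0
```

Emit:
step_arm --rows '[{"travel": [0, 0, 0], "twist": 0}, {"travel": [0, 0, 0], "twist": 0}, {"travel": [0, 0, 0], "twist": 0}, {"travel": [0, 0, 0], "twist": 0}, {"travel": [0, 0, 0], "twist": 0}]' --claw 4

```text
t: 39.25
tool_pos: [0.5976, 0.0553, 0.2642]
ee_rot: [0.001, 0.733, 0.68, 0.002]
force: [4.2, 0.9, 3.1]
grip_width: 0.078
gripper_force: 60.3
```

Emit:
step_arm --rows '[{"travel": [0, 0, 0], "twist": -0.13}, {"travel": [0, 0, 0], "twist": -0.27}, {"travel": [0, 0, 0], "twist": -0.41}, {"travel": [0, 0, 0], "twist": -0.55}, {"travel": [0, 0, 0], "twist": -0.69}]'

```text
t: 39.75
tool_pos: [0.5973, 0.0551, 0.2641]
ee_rot: [0.002, 0.458, 0.889, 0.001]
force: [2.5, 0.3, 4.1]
grip_width: 0.078
gripper_force: 60.4
```

Emit:
step_arm --rows '[{"travel": [0, 0, 0], "twist": -0.14}, {"travel": [0, 0, 0], "twist": -0.28}, {"travel": [0, 0, 0], "twist": -0.42}, {"travel": [0, 0, 0], "twist": -0.56}, {"travel": [0, 0, 0], "twist": -0.69}]'

```text
t: 40.25
tool_pos: [0.5971, 0.0549, 0.2641]
ee_rot: [0.002, 0.13, 0.991, -0.0]
force: [2.9, -1.7, 4.9]
grip_width: 0.078
gripper_force: 60.5
```

Run:
```python
from p import *
plan(); print(env.get_state()['force'],env.get_state()['ft_torque'])
```

```text
at [0.5971 0.0549 0.2641] psi 2.88 q [ 0.09  0.52  0.05  1.09 -0.    0.35] t 40.2 g 0.08
[ 2.91403586 -1.70960799  4.93090046] [-0.3860447  -0.53269692 -0.01670276]
```

Emit:
step_arm --rows '[{"travel": [0, 0, 0], "twist": 0}, {"travel": [0, 0, 0], "twist": 0}, {"travel": [0, 0, -20], "twist": 0}, {"travel": [0, 0, -50], "twist": 0}, {"travel": [0, 0, -80], "twist": 0}]' --claw 45

```text
t: 40.75
tool_pos: [0.5954, 0.0553, 0.3421]
ee_rot: [-0.002, 0.134, 0.991, -0.0]
force: [0.3, -0.4, 0.5]
grip_width: 0.526
gripper_force: 0.0
```

Run:
```python
from p import *
plan((.6,-.02,.345,2.18),(.5982,-.1508,.345,1.48),(.5982,-.1508,.30,1.195),(.5982,-.1508,.2071,1.195))
c=cam('scene'); P=cloud(c)
k=P[(abs(P[...,0]-.6)<.04)&(abs(P[...,1]+.15)<.04)&(P[...,2]>.07)&(P[...,2]<.11)]; print('mill',len(k),k.mean(0),k[:,2].max(),cv2.minEnclosingCircle((k[:,:2]*1000).astype(np.float32)))
k=P[(abs(P[...,0]-.4)<.04)&(abs(P[...,1]+.15)<.04)&(P[...,2]>.095)&(P[...,2]<.12)]; print('jar',len(k),k.mean(0),k[:,2].max(),cv2.minEnclosingCircle((k[:,:2]*1000).astype(np.float32)))
```

```text
at [0.5954 0.0553 0.3421] psi 2.873 q [0.09 0.47 0.17 1.28 0.   0.36] t 40.8 g 0.53
-> (0.6, -0.02, 0.345, 2.18) travel [-24, -71, -3] twist 0.69 |75 mm|
-> (0.5982, -0.1508, 0.345, 1.48) travel [-107, -77, 0] twist 0.7 |131 mm|
-> (0.5982, -0.1508, 0.3, 1.195) travel [0, 0, 45] twist 0.29 |45 mm|
-> (0.5982, -0.1508, 0.2071, 1.195) travel [0, 0, 93] twist -0.0 |93 mm|
mill 176 [ 0.59390125 -0.14304626  0.08278261] 0.09154270661726908 ((595.9332275390625, -146.8057098388672), 17.008819580078125)
jar 347 [ 0.40001293 -0.14365863  0.1050856 ] 0.10986735357066944 ((400.2149658203125, -147.59207153320312), 24.443775177001953)
```

Emit:
step_arm --rows '[{"travel": [-6, -18, -1], "twist": 0.13}, {"travel": [-12, -36, -2], "twist": 0.27}, {"travel": [-18, -54, -3], "twist": 0.41}, {"travel": [-24, -71, -3], "twist": 0.55}, {"travel": [-24, -71, -3], "twist": 0.69}]' --claw 85

```text
t: 41.3
tool_pos: [0.6003, -0.0215, 0.3448]
ee_rot: [-0.001, 0.465, 0.885, -0.001]
force: [0.5, -0.1, -0.4]
grip_width: 0.995
gripper_force: 0.0
```

Emit:
step_arm --rows '[{"travel": [-27, -19, 0], "twist": 0.14}, {"travel": [-54, -38, 0], "twist": 0.28}, {"travel": [-81, -57, 0], "twist": 0.42}, {"travel": [-107, -77, 0], "twist": 0.56}, {"travel": [-107, -77, 0], "twist": 0.7}]'

```text
t: 41.8
tool_pos: [0.5986, -0.155, 0.3446]
ee_rot: [-0.001, 0.741, 0.671, -0.001]
force: [-0.2, 0.4, 0.3]
grip_width: 0.994
gripper_force: 0.0
```

Emit:
step_arm --rows '[{"travel": [0, 0, 0], "twist": 0.14}, {"travel": [0, 0, 20], "twist": 0.29}, {"travel": [0, 0, 45], "twist": 0.29}, {"travel": [0, 0, 45], "twist": 0.29}]'

```text
t: 42.2
tool_pos: [0.5975, -0.1508, 0.2962]
ee_rot: [-0.004, 0.827, 0.562, -0.003]
force: [-1.2, -0.5, -0.5]
grip_width: 0.995
gripper_force: 0.0
```

Run:
```python
from p import *
plan((.5982,-.1508,.2071,1.195))
```

```text
at [ 0.5975 -0.1508  0.2962] psi 1.193 q [-0.25  0.54  0.16  1.2   0.    1.7 ] t 42.2 g 0.99
-> (0.5982, -0.1508, 0.2071, 1.195) travel [0, 1, 89] twist -0.0 |89 mm|
```

Emit:
step_arm --rows '[{"travel": [0, 0, 30], "twist": 0}, {"travel": [0, 0, 60], "twist": 0}, {"travel": [0, 0, 82], "twist": 0}, {"travel": [0, 0, 91], "twist": 0}, {"travel": [0, 0, 91], "twist": 0}]'

```text
t: 42.7
tool_pos: [0.599, -0.1511, 0.2087]
ee_rot: [-0.001, 0.827, 0.562, -0.001]
force: [0.3, 0.3, 0.3]
grip_width: 0.996
gripper_force: 0.0
```

Emit:
step_arm --rows '[{"travel": [0, 0, 0], "twist": 0}, {"travel": [0, 0, 0], "twist": 0}, {"travel": [0, 0, 0], "twist": 0}, {"travel": [0, 0, 0], "twist": 0}, {"travel": [0, 0, 0], "twist": 0}]' --claw 36

```text
t: 43.2
tool_pos: [0.5999, -0.1514, 0.2114]
ee_rot: [0.001, 0.827, 0.562, 0.001]
force: [-0.9, 0.3, 6.1]
grip_width: 0.43
gripper_force: 32.8
```

Run:
```python
from p import *
plan((.598,-.15,.36,1.195),(.60,-.0,.36,1.195),(.55,.1395,.36,1.195),(.55,.1395,.2811,1.195)); print(env.get_state()['gripper_force'])
```

```text
at [ 0.5999 -0.1514  0.2114] psi 1.195 q [-0.25  0.61  0.05  1.01  0.    1.7 ] t 43.2 g 0.43
-> (0.598, -0.15, 0.36, 1.195) travel [1, -2, -149] twist -0.0 |149 mm|
-> (0.6, -0.0, 0.36, 1.195) travel [140, -54, 0] twist -0.0 |150 mm|
-> (0.55, 0.1395, 0.36, 1.195) travel [111, -97, 0] twist -0.0 |147 mm|
-> (0.55, 0.1395, 0.2811, 1.195) travel [0, 0, 79] twist -0.0 |79 mm|
32.81713535032896
```

Emit:
step_arm --rows '[{"travel": [0, 0, 0], "twist": 0}, {"travel": [0, 0, 0], "twist": 0}, {"travel": [0, 0, -20], "twist": 0}, {"travel": [0, 0, -50], "twist": 0}, {"travel": [0, 0, -85], "twist": 0}]' --claw 28

```text
t: 43.7
tool_pos: [0.5988, -0.1513, 0.2942]
ee_rot: [-0.001, 0.827, 0.562, -0.001]
force: [0.8, -0.7, -1.1]
grip_width: 0.417
gripper_force: 59.6
```

Emit:
step_arm --rows '[{"travel": [0, 0, -30], "twist": 0}, {"travel": [0, 0, -55], "twist": 0}, {"travel": [20, -8, -66], "twist": 0}, {"travel": [55, -21, -66], "twist": 0}, {"travel": [90, -35, -66], "twist": 0}]'

```text
t: 44.2
tool_pos: [0.6, -0.0545, 0.3615]
ee_rot: [0.001, 0.827, 0.562, 0.001]
force: [0.3, 0.5, -0.8]
grip_width: 0.412
gripper_force: 59.7
```

Emit:
step_arm --rows '[{"travel": [30, -12, 0], "twist": 0}, {"travel": [55, -24, 0], "twist": 0}, {"travel": [90, -50, 0], "twist": 0}, {"travel": [118, -75, 0], "twist": 0}, {"travel": [145, -100, 0], "twist": 0}]'

```text
t: 44.7
tool_pos: [0.5596, 0.1182, 0.3606]
ee_rot: [-0.0, 0.827, 0.563, -0.0]
force: [-0.3, 0.5, -0.8]
grip_width: 0.413
gripper_force: 59.7
```

Run:
```python
from p import *
plan((.5515,.139,.36,1.195),(.5515,.139,.2854,1.195)); print(env.get_state()['gripper_force'])
```

```text
at [0.5596 0.1182 0.3606] psi 1.195 q [0.21 0.4  0.12 1.29 0.   2.15] t 44.7 g 0.41
-> (0.5515, 0.139, 0.36, 1.195) travel [16, -15, 1] twist -0.0 |21 mm|
-> (0.5515, 0.139, 0.2854, 1.195) travel [0, 0, 74] twist -0.0 |74 mm|
59.66066260705702
```

Emit:
step_arm --rows '[{"travel": [16, -15, 0], "twist": 0}, {"travel": [16, -15, 20], "twist": 0}, {"travel": [16, -15, 45], "twist": 0}, {"travel": [16, -15, 64], "twist": 0}, {"travel": [16, -15, 68], "twist": 0}]'

```text
t: 45.2
tool_pos: [0.5509, 0.137, 0.2901]
ee_rot: [-0.001, 0.827, 0.563, -0.003]
force: [-1.2, -0.3, -1.0]
grip_width: 0.417
gripper_force: 59.6
```

Emit:
step_arm --rows '[{"travel": [0, 0, 2], "twist": 0}, {"travel": [0, 0, 4], "twist": 0}, {"travel": [0, 0, 4], "twist": 0}]'

```text
t: 45.5
tool_pos: [0.5526, 0.1371, 0.2896]
ee_rot: [0.0, 0.827, 0.562, 0.001]
force: [0.1, 0.0, -1.2]
grip_width: 0.411
gripper_force: 59.6
```

Emit:
step_arm --rows '[{"travel": [0, 0, 1], "twist": 0}, {"travel": [0, 0, 2], "twist": 0}, {"travel": [0, 0, 2], "twist": 0}]'

```text
t: 45.8
tool_pos: [0.5522, 0.1371, 0.2869]
ee_rot: [0.0, 0.827, 0.562, 0.0]
force: [-0.1, 0.4, -1.1]
grip_width: 0.411
gripper_force: 59.6
```

Emit:
step_arm --rows '[{"travel": [0, 0, 1], "twist": 0}, {"travel": [0, 0, 1.5], "twist": 0}, {"travel": [0, 0, 1.5], "twist": 0}]'

```text
t: 46.1
tool_pos: [0.5522, 0.1373, 0.2857]
ee_rot: [0.0, 0.827, 0.563, 0.0]
force: [-1.5, 1.1, 2.4]
grip_width: 0.415
gripper_force: 60.2
```

Emit:
step_arm --rows '[{"travel": [0, 0, 0.5], "twist": 0}, {"travel": [0, 0, 1], "twist": 0}, {"travel": [0, 0, 1], "twist": 0}]'

```text
t: 46.4
tool_pos: [0.5522, 0.1374, 0.2856]
ee_rot: [0.0, 0.827, 0.563, 0.001]
force: [-1.7, 0.4, 6.8]
grip_width: 0.412
gripper_force: 61.0
```

Emit:
step_arm --rows '[{"travel": [0, 0, -1], "twist": 0}, {"travel": [0, 0, -1], "twist": 0}, {"travel": [0, 0, -1], "twist": 0}, {"travel": [0, 0, -25], "twist": 0}, {"travel": [0, 0, -60], "twist": 0}]' --claw 85

```text
t: 46.9
tool_pos: [0.5513, 0.1369, 0.3419]
ee_rot: [-0.001, 0.827, 0.562, -0.003]
force: [0.2, -0.6, 1.2]
grip_width: 0.996
gripper_force: 0.0
```

Emit:
step_arm --rows '[{"travel": [0, 0, -30], "twist": 0}, {"travel": [0, 0, -55], "twist": 0}, {"travel": [-20, 15, -60], "twist": 0}, {"travel": [-40, 30, -60], "twist": 0.1}, {"travel": [-60, 45, -60], "twist": 0.2}]'

```text
t: 47.4
tool_pos: [0.5722, 0.0643, 0.4044]
ee_rot: [0.0, 0.88, 0.476, 0.0]
force: [0.3, 0.6, 0.5]
grip_width: 0.998
gripper_force: 0.0
```

Run:
```python
from p import *
plan((.48,-.04,.4,.7),(.3993,-.1498,.37,.435),(.3993,-.1498,.2231,.435))
```

```text
at [0.5722 0.0643 0.4044] psi 0.992 q [ 0.11  0.39  0.22  1.39 -0.    2.26] t 47.4 g 1.0
-> (0.48, -0.04, 0.4, 0.7) travel [-138, -20, 4] twist 0.29 |139 mm|
-> (0.3993, -0.1498, 0.37, 0.435) travel [-132, 32, 30] twist 0.27 |139 mm|
-> (0.3993, -0.1498, 0.2231, 0.435) travel [0, 0, 147] twist -0.0 |147 mm|
```

Emit:
step_arm --rows '[{"travel": [-35, -5, 1], "twist": 0.07}, {"travel": [-70, -10, 2], "twist": 0.14}, {"travel": [-105, -15, 3], "twist": 0.21}, {"travel": [-138, -20, 4], "twist": 0.29}, {"travel": [-138, -20, 4], "twist": 0.29}]'

```text
t: 47.9
tool_pos: [0.4776, -0.0422, 0.4]
ee_rot: [-0.0, 0.939, 0.343, -0.001]
force: [0.0, 0.1, -0.3]
grip_width: 0.996
gripper_force: 0.0
```

Emit:
step_arm --rows '[{"travel": [-33, 8, 8], "twist": 0.07}, {"travel": [-66, 16, 15], "twist": 0.14}, {"travel": [-99, 24, 22], "twist": 0.2}, {"travel": [-132, 32, 30], "twist": 0.27}, {"travel": [-132, 32, 30], "twist": 0.27}]'

```text
t: 48.4
tool_pos: [0.3984, -0.1516, 0.3691]
ee_rot: [-0.0, 0.977, 0.213, -0.001]
force: [-0.3, 1.0, -0.2]
grip_width: 1.0
gripper_force: 0.0
```

Emit:
step_arm --rows '[{"travel": [0, 0, 15], "twist": 0}, {"travel": [0, 0, 40], "twist": 0}, {"travel": [0, 0, 50], "twist": 0}, {"travel": [0, 0, 50], "twist": 0}]'

```text
t: 48.8
tool_pos: [0.4001, -0.1492, 0.3189]
ee_rot: [-0.001, 0.976, 0.216, -0.001]
force: [0.8, 0.5, 0.6]
grip_width: 0.994
gripper_force: 0.0
```

Run:
```python
from p import *
plan((.3993,-.1498,.2231,.435))
```

```text
at [ 0.4001 -0.1492  0.3189] psi 0.436 q [-0.36  0.16 -0.33  1.08  0.    2.35] t 48.8 g 0.99
-> (0.3993, -0.1498, 0.2231, 0.435) travel [-1, 0, 96] twist 0.0 |96 mm|
```

Emit:
step_arm --rows '[{"travel": [0, 0, 30], "twist": 0}, {"travel": [0, 0, 60], "twist": 0}, {"travel": [0, 0, 85], "twist": 0}, {"travel": [0, 0, 98], "twist": 0}, {"travel": [0, 0, 98], "twist": 0}]'

```text
t: 49.3
tool_pos: [0.4002, -0.1494, 0.2213]
ee_rot: [-0.001, 0.976, 0.216, -0.001]
force: [-0.6, 0.7, 0.4]
grip_width: 0.994
gripper_force: 0.0
```

Emit:
step_arm --rows '[{"travel": [0, 0, 0], "twist": 0}, {"travel": [0, 0, 0], "twist": 0}, {"travel": [0, 0, 0], "twist": 0}, {"travel": [0, 0, 0], "twist": 0}, {"travel": [0, 0, 0], "twist": 0}]' --claw 36

```text
t: 49.8
tool_pos: [0.4009, -0.15, 0.2236]
ee_rot: [0.001, 0.976, 0.216, 0.001]
force: [-1.1, 1.3, 5.7]
grip_width: 0.515
gripper_force: 59.8
```

Run:
```python
from p import *
plan((.3993,-.1498,.36,.435),(.5306,-.0162,.36,.435),(.5306,-.0162,.2971,.435)); print(env.get_state()['gripper_force'])
c=cam('scene'); P=cloud(c)
k=P[(abs(P[...,0]-.55)<.04)&(abs(P[...,1]-.14)<.04)&(P[...,2]>.148)&(P[...,2]<.19)]; print('mill',len(k),k.mean(0),k[:,2].max(),cv2.minEnclosingCircle((k[:,:2]*1000).astype(np.float32)))
```

```text
at [ 0.4009 -0.15    0.2236] psi 0.435 q [-0.36  0.28 -0.47  0.82  0.    2.35] t 49.8 g 0.52
-> (0.3993, -0.1498, 0.36, 0.435) travel [-1, -1, -136] twist -0.0 |136 mm|
-> (0.5306, -0.0162, 0.36, 0.435) travel [175, -66, 0] twist -0.0 |187 mm|
-> (0.5306, -0.0162, 0.2971, 0.435) travel [0, 0, 62] twist -0.0 |62 mm|
59.77331903442973
mill 276 [0.54793379 0.14351048 0.15827333] 0.16634359889555086 ((549.5743408203125, 140.26309204101562), 17.472898483276367)
```

Emit:
step_arm --rows '[{"travel": [0, 0, -20], "twist": 0}, {"travel": [0, 0, -55], "twist": 0}, {"travel": [0, 0, -90], "twist": 0}, {"travel": [0, 0, -125], "twist": 0}, {"travel": [0, 0, -136], "twist": 0}]'

```text
t: 50.35
tool_pos: [0.4011, -0.1503, 0.362]
ee_rot: [0.002, 0.976, 0.216, 0.003]
force: [1.3, 0.3, -1.8]
grip_width: 0.516
gripper_force: 60.8
```

Emit:
step_arm --rows '[{"travel": [30, -11, 0], "twist": 0}, {"travel": [70, -26, 0], "twist": 0}, {"travel": [110, -42, 0], "twist": 0}, {"travel": [150, -56, 0], "twist": 0}, {"travel": [175, -66, 0], "twist": 0}]'

```text
t: 50.85
tool_pos: [0.5326, -0.0143, 0.3569]
ee_rot: [-0.0, 0.976, 0.217, -0.0]
force: [0.0, 0.1, -1.8]
grip_width: 0.518
gripper_force: 60.8
```

Emit:
step_arm --rows '[{"travel": [0, 0, 15], "twist": 0}, {"travel": [0, 0, 35], "twist": 0}, {"travel": [0, 0, 50], "twist": 0}, {"travel": [0, 0, 54], "twist": 0}, {"travel": [0, 0, 54], "twist": 0}]'

```text
t: 51.35
tool_pos: [0.5306, -0.0164, 0.3029]
ee_rot: [-0.0, 0.976, 0.216, -0.001]
force: [0.3, 0.5, -1.0]
grip_width: 0.518
gripper_force: 60.7
```

Run:
```python
from p import *
plan((.532,-.0164,.2976,.435)); print(env.get_state()['force'])
```

```text
at [ 0.5306 -0.0164  0.3029] psi 0.435 q [-0.03  0.37 -0.09  1.11 -0.    2.68] t 51.4 g 0.52
-> (0.532, -0.0164, 0.2976, 0.435) travel [1, 1, 5] twist -0.0 |5 mm|
[ 0.27820142  0.51963804 -1.01699473]
```

Emit:
step_arm --rows '[{"travel": [0, 0, 2], "twist": 0}, {"travel": [0, 0, 4], "twist": 0}, {"travel": [0, 0, 4], "twist": 0}]'

```text
t: 51.65
tool_pos: [0.5312, -0.0164, 0.3006]
ee_rot: [0.0, 0.976, 0.216, 0.0]
force: [-0.2, -0.0, -1.3]
grip_width: 0.518
gripper_force: 60.7
```

Emit:
step_arm --rows '[{"travel": [0, 0, 1], "twist": 0}, {"travel": [0, 0, 1.5], "twist": 0}, {"travel": [0, 0, 1.5], "twist": 0}]'

```text
t: 51.95
tool_pos: [0.5311, -0.0164, 0.2988]
ee_rot: [0.0, 0.976, 0.216, 0.0]
force: [0.7, 0.5, -1.7]
grip_width: 0.512
gripper_force: 60.7
```

Emit:
step_arm --rows '[{"travel": [0, 0, 0.5], "twist": 0}, {"travel": [0, 0, 1], "twist": 0}, {"travel": [0, 0, 1], "twist": 0}]'

```text
t: 52.25
tool_pos: [0.5311, -0.0163, 0.2977]
ee_rot: [-0.0, 0.976, 0.216, 0.0]
force: [1.0, 0.5, -0.8]
grip_width: 0.514
gripper_force: 60.9
```

Emit:
step_arm --rows '[{"travel": [0, 0, 0.5], "twist": 0}, {"travel": [0, 0, 1], "twist": 0}, {"travel": [0, 0, 1], "twist": 0}]'

```text
t: 52.55
tool_pos: [0.5311, -0.0163, 0.2976]
ee_rot: [0.0, 0.976, 0.216, 0.0]
force: [-1.6, 0.6, 5.4]
grip_width: 0.517
gripper_force: 61.5
```

Emit:
step_arm --rows '[{"travel": [0, 0, -0.5], "twist": 0}, {"travel": [0, 0, -0.5], "twist": 0}, {"travel": [0, 0, -0.5], "twist": 0}, {"travel": [0, 0, -25], "twist": 0}, {"travel": [0, 0, -60], "twist": 0}]' --claw 85

```text
t: 53.05
tool_pos: [0.5303, -0.0163, 0.3549]
ee_rot: [-0.001, 0.976, 0.216, -0.003]
force: [0.6, -0.1, -0.3]
grip_width: 0.994
gripper_force: 0.0
```

Emit:
step_arm --rows '[{"travel": [0, 0, -30], "twist": 0}, {"travel": [0, 0, -60], "twist": 0}, {"travel": [-30, 15, -65], "twist": 0}, {"travel": [-70, 35, -65], "twist": 0}, {"travel": [-110, 60, -65], "twist": 0}]'

```text
t: 53.55
tool_pos: [0.4559, -0.1174, 0.422]
ee_rot: [0.0, 0.976, 0.217, 0.0]
force: [0.2, -2.0, 0.1]
grip_width: 0.993
gripper_force: 0.0
```

Emit:
step_arm --rows '[{"travel": [-40, 20, 0], "twist": 0}, {"travel": [-80, 40, 0], "twist": 0}, {"travel": [-115, 65, 0], "twist": 0}, {"travel": [-120, 65, 0], "twist": 0}, {"travel": [-120, 65, 0], "twist": 0}]'

```text
t: 54.05
tool_pos: [0.3744, -0.2274, 0.4217]
ee_rot: [-0.0, 0.977, 0.214, 0.0]
force: [0.3, 0.9, -1.1]
grip_width: 0.992
gripper_force: 0.0
```

Run:
```python
from p import *
plan()
c=cam('scene'); P=cloud(c)
for n,x,y,z in(('mill',.55,.14,.148),('jar',.531,-.014,.155),('garlic',.49,-.3,.05)):
    k=P[(abs(P[...,0]-x)<.05)&(abs(P[...,1]-y)<.05)&(P[...,2]>z)&(P[...,2]<.2)]; print(n,len(k),k.mean(0),k[:,2].max(),cv2.minEnclosingCircle((k[:,:2]*1000).astype(np.float32)))
save(c,'s7.png',(180,120,430,380),2.3)
```

```text
at [ 0.3744 -0.2274  0.4217] psi 0.432 q [-0.55  0.11 -0.11  1.35  0.    2.16] t 54.0 g 0.99
mill 278 [0.54796707 0.14342783 0.15855499] 0.16515468995177782 ((550.0970458984375, 140.40684509277344), 17.098461151123047)
jar 518 [ 0.52846999 -0.00887526  0.17578355] 0.18255409968389164 ((530.299560546875, -15.013010025024414), 24.142528533935547)
garlic 330 [ 0.48394712 -0.28660918  0.06837209] 0.0874637635955433 ((485.9253845214844, -294.2884216308594), 26.186994552612305)
```

View pics/s7.png

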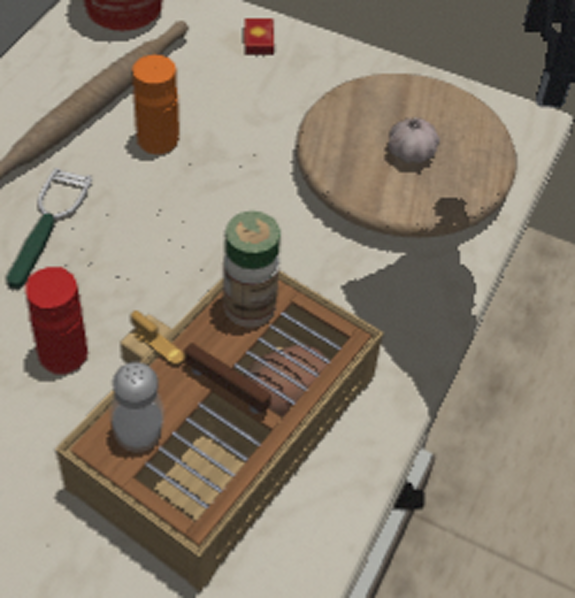

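The picture shows everything in place: garlic on the board (413,145), shaker (135,410) and jar (250,270) upright on the lid, and the catch closed (158,340). I'm handing it in.

```bash
python3 -c "
from rig import env
print(env.sign_off())"
```

```text
the job is handed in; nothing more can be done
None
```

I handed the job in at 54 s; the sign-off gave no verdict. The last picture shows the garlic on the board, the potato still in the keeper, the lid back in its frame with the catch closed over it, and the shaker and jar upright within about 3 mm of where they started.

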